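# Restock the tea chest and slide its lid shut

### The job

The tea chest's lift-out tray has tipped on its edge inside and is caught under the lid runner. Without forcing it, turn the tray level inside the chest, then lift it out and set it upright on the placemat. Stand all the tea caddies that are on the counter inside the chest, then slide the lid into the runners from the chest's open end until it is fully shut, leaving the other things on the counter where they are.

Things in the scene. Friction and masses are not known exactly. Their poses are not given: they have to be found in the camera images.
- chest: Wooden tea chest, lid off, fixed, 180 wide (its x) x 246 long (y) x 127 mm high. Origin: centre of its underside, z up. Inside 160 wide, 226 long, floor at z = 10. Closed end wall at +y, full height, inner face y = +113. The end wall at -y is only 105 mm high: the open end for the lid. +y points roughly to the robot's left.
- chest_entry (a point): Middle of the chest's open end (chest y = -123) at z = 109 mm; axes as the chest's. Lid runners: aluminium C-channels inside both long walls, full length, reaching 12 mm inward (136 mm clear between them): lower leaf z 103 to 109, slot z 109 to 121, upper leaf z 121 to 127 mm. The lid enters the slots only here, moving along +y.
- tray: Pale wooden tray, empty, 124 wide (its x) x 160 long (y), rim 12 mm high, 0.2 to 0.35 kg. Origin: centre of its underside; z its upward normal. Starts inside the chest, parallel to it, tipped about its y by about 0.72 rad: low long edge on the chest floor, high long edge on the chest's -x wall under that runner, held by friction; its handle leans to the chest's +x.
- tray_handle (a point): Middle of the tray's handle: a dark round dowel 14 mm thick along the tray's y, 60 mm above the tray's underside, 144 mm clear between two end posts (32 wide, 8 thick, 68 mm high). Axes as the tray's.
- lid: Wooden sliding lid, 155 wide (its x) x 232 long (y) x 8 mm thick, 0.25 kg. Origin: centre of its underside. Either end may lead. Lies batten up on the counter. Shut, its origin is at chest y = -3 mm, its far end against the closed end wall, its underside on the lower leaves (chest z = 109 mm).
- lid_grip (a point): Middle of the lid's dark grip batten, 21 mm above the lid's underside; the batten crosses the lid's middle: 70 long (along lid x), 16 thick (lid y), 26 mm high above the lid's upper face.
- mat: Grey woven placemat on the counter, fixed, 240 (its x) x 160 (its y) x 3 mm. Origin: centre of its underside.
- caddy1: Tea caddy: upright steel cylinder with pale wooden cap, 50 mm diameter, 86 mm high, 0.1 to 0.25 kg. Origin: centre of its underside. May be absent.
- caddy2: Tea caddy: upright steel cylinder with pale wooden cap, 50 mm diameter, 86 mm high, 0.1 to 0.25 kg. Origin: centre of its underside. May be absent.
- caddy3: Tea caddy: upright steel cylinder with pale wooden cap, 50 mm diameter, 86 mm high, 0.1 to 0.25 kg. Origin: centre of its underside. May be absent.
- caddy4: Tea caddy: upright steel cylinder with pale wooden cap, 50 mm diameter, 86 mm high, 0.1 to 0.25 kg. Origin: centre of its underside. May be absent.
- mug: Bystander: white ceramic mug, 80 mm wide, 90 mm high. Not part of the job.
- mill: Bystander: dark wooden pepper mill, 54 mm wide, 145 mm high. Not part of the job.
- sugar: Bystander: glass sugar jar with wooden cap, 84 mm wide, 115 mm high. Not part of the job.
- bowl: Bystander: white bowl, 130 mm wide, 60 mm high. Not part of the job.
- oil: Bystander: green glass oil bottle, 60 mm wide, 190 mm high. Not part of the job.
- spoon: Bystander: steel spoon, 160 mm long, lying flat. Not part of the job.
Mind the look-alikes: they are no part of the job. Leave any blue or green look-alike of the caddy2 alone.

How it is judged:
On the way, in this order (a step that is already met when the one before it is completed fails the run):
1. the tray lies or is held level inside the chest, still below the runners (angle between tray's own z axis and vertical below 0.15 rad and z of tray in the frame of chest below 0.08 m and x of tray in the frame of chest between -0.03 and 0.03 m), for 0.2 s.
2. the lid has entered both runners from the open end and is part-way in (x of lid in the frame of chest between -0.006 and 0.006 m and z of lid in the frame of chest between 0.105 and 0.116 m and angle between lid's own z axis and vertical below 0.06 rad and y of lid in the frame of chest between -0.2 and -0.03 m), for 0.2 s.
At the end, for the whole second after the job is handed in: Tray upright and at rest on the placemat (its centre within 90 mm lengthwise, 60 mm crosswise of the mat's); every caddy present stands on the chest floor; the lid lies in both runners, home to within 9 mm of the closed end (angle between tray's own z axis and vertical below 0.1 rad and z of tray in the frame of mat below 0.01 m and x of tray in the frame of mat between -0.09 and 0.09 m and y of tray in the frame of mat between -0.06 and 0.06 m and linear speed of each of tray, caddy1, caddy2, caddy3, caddy4, lid below 0.02 m/s and x of caddy1 in the frame of chest between -0.065 and 0.065 m and y of caddy1 in the frame of chest between -0.1 and 0.1 m and z of each of caddy1, caddy2, caddy3, caddy4 in the frame of chest below 0.02 m and angle between each of caddy1, caddy2, caddy3, caddy4's own z axis and vertical below 0.15 rad and x of caddy2 in the frame of chest between -0.065 and 0.065 m and y of caddy2 in the frame of chest between -0.1 and 0.1 m and x of caddy3 in the frame of chest between -0.065 and 0.065 m and y of caddy3 in the frame of chest between -0.1 and 0.1 m and x of caddy4 in the frame of chest between -0.065 and 0.065 m and y of caddy4 in the frame of chest between -0.1 and 0.1 m and x of lid in the frame of chest between -0.006 and 0.006 m and z of lid in the frame of chest between 0.105 and 0.116 m and angle between lid's own z axis and vertical below 0.06 rad and y of lid in the frame of chest between -0.012 and 0.006 m); the robot touches nothing.
It fails at once if a bystander moved by more than 40 mm or was knocked over (distance of any of mug, mill, sugar, bowl, oil, spoon from where it was at the start of the episode above 0.04 m or angle between any of mug, mill, sugar, bowl, oil's own z axis and vertical above 0.5 rad).
It fails at once if the tray was forced against the chest with more than 80 N (contact force between tray and chest above 80 N).
Of caddy1, caddy2, caddy3, caddy4 only 2 to 4 are there at a start; the rules pass over those that are not, and their reading is None.
At some moment in a run one of lid may be knocked a few centimetres aside while the robot is not near it.
It also fails if it takes over 210 s, if anything falls off the work surface, if the arm or the gripper's body presses on something with over 40 N, if the wrist force passes 120 N, or if a joint passes its speed limit or range.

### The arm

A 7-joint arm with a two-finger parallel gripper is mounted at the origin on the work surface. World frame = base frame: x ahead of the robot, y to its left, z up, the work surface at z = 0. Lengths are in m, angles in rad, forces in N, time in s.
With the tool pointing down it reaches from about 0.35 to 0.775 m from the base axis. Payload 3.1 kg.
Tool frame: the origin (TCP) lies between the finger pads; the fingertips stand 11 mm ahead of it and the grasp point (between the pads) lies 8 mm behind it; z points along the fingers, y is the line along which they close (so a half turn about z gives the same grasp; the last joint's range is limited). The gripper opens to 85 mm and grips with 20 to 120 N. Pads are 22 mm wide; open, the fingers measure 114 mm over their backs; the gripper's body (76 mm by 85 mm) begins 54 mm behind the grasp point. The pads swing forward as they close: fully open they stand 13 mm farther back than shut.
Start: joints at [-1.317, 0.311, 0.014, 1.512, -0.004, 1.319, -0.027], TCP at [0.16, 0.526, 0.242] pointing down, gripper open.
Joint ranges: [-2.7, 2.7], [-0.3, 1.91], [-1.27, 1.3], [0.12, 2.57], [-1.44, 4.58], [0.2, 2.03], [-3.05, 3.05]. Speed limits (rad/s): [2.79, 2.79, 3.14, 3.14, 3.14, 3.14, 3.14].

### API

Orientations are given as a unit quaternion [x, y, z, w].
In Python, from rig import r, eyes gives the robot as it stands.
- The arm moves only by the tool apply_moves, never from a script. Its argument "steps" is a list of rows, each a list of 3 entries, a list of its own where there are three numbers: the shift along the tool's x, y, z in m, then the turn, a rotation vector about the tool's x, y, z in degrees, then the gripper's target within -1 to 1 (fully open at 1, half-way at 0, shut at -1). A call has 1 to 8 rows; each row shifts and turns the commanded pose from where the row before left it, along the tool's axes as they then stand; what a row does not reach is not made up. A row lasts 1/10 s, in which the tool goes at most 50 mm and 8.59 degrees, less where a joint would pass 70% of its speed; a pose out of reach is approached as far as the arm can. A call is refused whole if a number of a shift passes 0.05 or a number of a turn 8.59, either way. A call with a gripper value outside its range is refused whole. The fingers move at their own pace and stop on an object; the grip force is fixed at half the most. Time passes only in rows, so rows that do not move let the fingers close. It gives the time, the measured TCP pose, the force, the opening and the grip force at its end, in the units of the state.
- r.get_obs(): the state, without advancing time (a new reading comes with each control period).
- eyes.camera(name): name is "side" or "top" or "wrist"; returns a dict with "img" (480x640x3 uint8, blue, green, red), "vfov" (degrees; the focal length in pixels is half the picture's height over the tangent of half this angle, whatever the lens; pixels are square), "cx", "cy" (the principal point, pixels), "rvec" (rotation vector, rad) and "tvec" (3), from world to camera coordinates, as OpenCV has them. Camera axes: x right, y down, z forward; pixel columns grow to the right and rows downward; lengths in m; the calibration is good to about 2 mm. The wrist camera is an equidistant fisheye: a pixel r from the principal point sees the ray r / f radians off the axis. A picture is of the moment at which its call begins. There is no depth.
- r.sign_off(): hands the job in; it is judged then, once.
Trained networks look in a picture, given as the dict that the camera call returned (one of the last four; its "shot" number tells which), for a name from the list of things; names that differ only in an ending like _2 or _b are one class to them, and where a whole thing is asked for, a point or a joint stands for the part that bears it (a point fixed in the world has none). Each returns a list of dicts, best first, with "p" (0 to 1); they miss things now and then, are a little off and sometimes report something else, mostly with a low value. They report only what shows in the picture. A call takes as long as a camera call. They do not tell look-alikes from the thing itself.
- eyes.boxes_of(query, picture): "bbox" ([left, top, right, bottom] in pixels, round what is visible of it).
The state is a dict: "time": time; "joints": joint angles; "joint_vel": joint speeds; "joint_torque": joint torques, N m; "tcp_pos": TCP position; "tool_rot": TCP orientation; "wrist_force": force on the tool from outside, world axes, zero at the start; "ft_torque": the same for the moment, N m; "opening": opening from 0.0 (shut) to 1.0 (fully open); "finger_force": force on a finger pad.
Only numpy, scipy, OpenCV 4.12 (cv2) and the standard library are available. Lean on these libraries where they do the work, as an engineer would, in place of code of your own. Each camera call takes 0.05 s, during which the arm holds its last target. There are 200 camera calls.

## Working session

There is one attempt and no reset: what is moved stays moved. The work goes in short steps, Python scripts to look and compute and a tool call to move; the robot and the scene stay as the last step left them, time stands still between calls to the robot, and variables do not carry over. Pictures are saved under pics/ and viewed, at most 14 in all, crops included, and the job is handed in when it is done.

Besides the shell and the picture viewer there is one more tool, called as name(argument=value, ...) on one line, values as JSON. apply_moves: Moves the arm, as the interface text tells. Its arguments: {"type":"object","properties":{"steps":{"type":"array","items":{"type":"array"}}},"required":["steps"]}

```bash
ls; mkdir -p pics
cat > h.py <<'E'
import numpy as np, cv2
from rig import r, eyes
from scipy.spatial.transform import Rotation as R
def foc(c): return 240/np.tan(np.radians(c['vfov'])/2)
def ray(c,u,v,fish=False):
    f=foc(c);x=np.array([u-c['cx'],v-c['cy']])
    if fish:
        rr=np.hypot(*x);t=rr/f;d=np.r_[x/max(rr,1e-9)*np.sin(t),np.cos(t)]
    else: d=np.r_[x/f,1]
    M=cv2.Rodrigues(np.array(c['rvec'],float))[0];o=-M.T@np.array(c['tvec']).ravel()
    return o,M.T@(d/np.linalg.norm(d))
def onz(c,u,v,z,fish=False):
    o,d=ray(c,u,v,fish);return o+d*(z-o[2])/d[2]
def proj(c,P,fish=False):
    M=cv2.Rodrigues(np.array(c['rvec'],float))[0];p=M@np.array(P)+np.array(c['tvec']).ravel();f=foc(c)
    if fish:
        h=np.hypot(p[0],p[1]);t=np.arctan2(h,p[2]);q=p[:2]/max(h,1e-9)*t*f
    else: q=p[:2]/p[2]*f
    return q+[c['cx'],c['cy']]
E
python3 - <<'E'
from h import *
o=r.get_obs();print(o)
for n in ['top','side']:
    c=eyes.camera(n);cv2.imwrite(f'pics/{n}0.png',c['img']);np.save(f'{n}0.npy',c,allow_pickle=True)
    print(n,c['vfov'],-cv2.Rodrigues(np.array(c['rvec'],float))[0].T@np.array(c['tvec']).ravel())
    for q in ['chest','tray','tray_handle','lid','lid_grip','mat','caddy1','mug','mill','sugar','bowl','oil','spoon']:
        print(q,[(np.round(b['bbox']).astype(int).tolist(),round(b['p'],2)) for b in eyes.boxes_of(q,c)][:7])
E
```

```text
pics
{'time': 0.0, 'joints': array([-1.31667838,  0.31173066,  0.01400173,  1.51307398, -0.00441903,
        1.31921769, -0.02714948]), 'joint_vel': array([-2.10441095e-04, -3.99880561e-04, -6.97185324e-05, -1.20371743e-03,
       -1.36466365e-03,  8.02482005e-04, -6.24442276e-06]), 'joint_torque': array([-3.34797360e-04, -3.79909444e+01,  1.45859979e-01, -2.30588418e+01,
        1.21618211e-02,  1.35573206e-02, -2.83733834e-05]), 'tcp_pos': array([0.1601147 , 0.52542714, 0.24121151]), 'tool_rot': array([ 1.47314173e-01,  9.89089023e-01, -1.19163112e-03, -1.35960905e-04]), 'wrist_force': array([ 0.95849068,  0.23419082, -0.01485855]), 'ft_torque': array([0.00138654, 0.01235239, 0.03544584]), 'finger_force': 0.0, 'opening': 0.9962924011232555}
top 48.29336367116353 [0.46393193 0.04688364 1.42235914]
chest [([205, 187, 310, 268], 0.74)]
tray [([232, 217, 297, 257], 0.78)]
tray_handle [([231, 223, 298, 259], 0.83)]
lid [([334, 192, 396, 279], 0.66), ([278, 124, 330, 174], 0.2)]
lid_grip [([335, 189, 396, 283], 0.78), ([204, 188, 310, 266], 0.46)]
mat [([450, 227, 518, 324], 0.86)]
caddy
[... 389 characters left out ...]
, 0.59)]
side 57.36165846343772 [ 0.12434824 -0.48025839  0.81522952]
chest [([225, 143, 342, 261], 0.88), ([288, 244, 411, 340], 0.66), ([388, 324, 420, 365], 0.3), ([350, 178, 395, 216], 0.25)]
tray [([254, 173, 310, 222], 0.77)]
tray_handle [([255, 174, 310, 225], 0.65)]
lid [([289, 242, 410, 336], 0.76)]
lid_grip []
mat [([345, 358, 495, 480], 0.77)]
caddy1 [([282, 392, 314, 438], 0.98), ([353, 340, 383, 385], 0.97), ([418, 289, 450, 330], 0.68), ([388, 324, 420, 364], 0.57)]
mug [([467, 310, 526, 363], 0.58)]
mill [([441, 245, 476, 297], 0.71)]
sugar [([382, 204, 424, 255], 0.91)]
bowl [([349, 178, 394, 215], 0.61)]
oil [([241, 101, 264, 160], 0.86)]
spoon [([189, 218, 208, 272], 0.56)]
```

Run:
```python
from h import *
i=cv2.imread('pics/top0.png')[115:375,130:530]
cv2.imwrite('pics/a.png',cv2.resize(i,(800,520),interpolation=cv2.INTER_CUBIC))
i=cv2.imread('pics/side0.png')[90:480,170:570]
cv2.imwrite('pics/b.png',cv2.resize(i,(600,585),interpolation=cv2.INTER_CUBIC))
```

```text
(no output)
```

View pics/a.png

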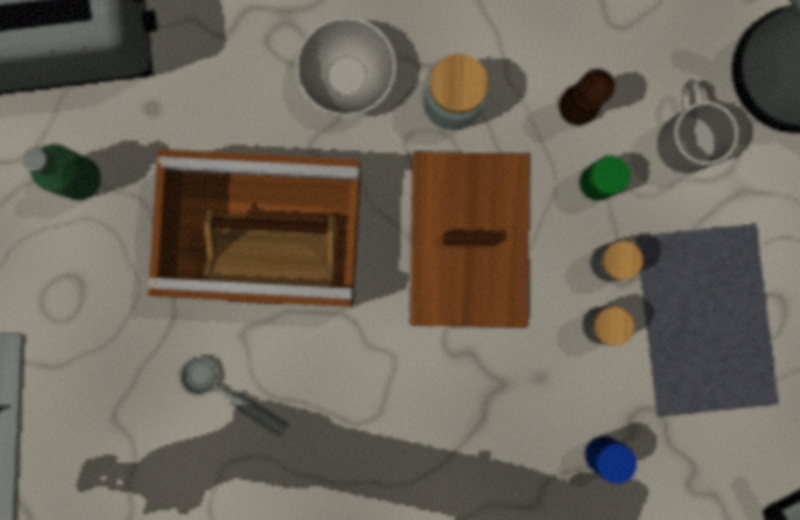

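View pics/b.png

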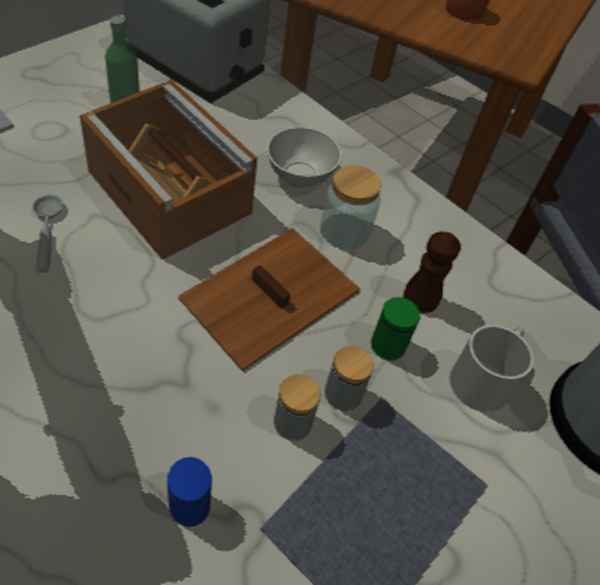

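```bash
cat >> h.py <<'E'
def blob(m,roi):
    l,t,rr,b=roi;k=np.zeros(m.shape,np.uint8);k[t:b,l:rr]=m[t:b,l:rr].astype(np.uint8)
    n,lab,st,ce=cv2.connectedComponentsWithStats(k);j=1+np.argmax(st[1:,4]);return lab==j
def rect(mk,c,z):
    ys,xs=np.nonzero(mk);P=np.array([onz(c,x,y,z)[:2] for x,y in zip(xs,ys)])
    (cx,cy),(w,h),a=cv2.minAreaRect((P*1000).astype(np.float32)); return P.mean(0),(cx,cy),(w,h),a
E
python3 - <<'E'
from h import *
c=np.load('top0.npy',allow_pickle=True).item();i=c['img'].astype(int);h=cv2.cvtColor(c['img'],cv2.COLOR_BGR2HSV)
S=h[...,1];V=h[...,2]
ms=[]
for roi in [(205,188,316,210),(200,250,312,270)]:
    sub=h[roi[1]:roi[3],roi[0]:roi[2]]
    m=(S<40)&(V>135); mk=blob(m,roi); q=rect(mk,c,.127);print('runner',mk.sum(),q);ms.append(q[0])
print('V sample',V[195:205,260],S[195:205,260])
ms=np.array(ms);print('chest c',ms.mean(0),np.linalg.norm(ms[0]-ms[1]))
for n,roi,z in [('cadA',(420,230,455,260),.086),('cadB',(418,262,455,292),.086)]:
    m=(S>90)&(V>120)&(h[...,0]<25);mk=blob(m,roi);print(n,mk.sum(),rect(mk,c,z))
m=(S>100)&(h[...,0]<20);mk=blob(m,(325,180,402,285));print('lid',mk.sum(),rect(mk,c,.008))
m=(V<110)&(h[...,0]>90)&(h[...,0]<140);mk=blob(m,(440,215,530,335));print('mat',mk.sum(),rect(mk,c,.003))
for n,b,z in [('bowl',[279,125,328,176],.06),('sugar',[341,142,374,181],.06),('oil',[142,190,181,216],.1),('mill',(407,148,437,177),.07),('mug',(462,152,497,201),.06),('green',[419,191,442,219],.05),('blue',[421,332,446,361],.05),('spoon',[221,292,272,332],0)]:
    print(n,np.round(onz(c,(b[0]+b[2])/2,(b[1]+b[3])/2,z),3))
E
```

```text
runner 310 (array([0.63272161, 0.19832447]), (632.84814453125, 200.28225708007812), (234.5561065673828, 8.964273452758789), 88.27684020996094)
runner 331 (array([0.484308  , 0.20327421]), (484.2186279296875, 202.76145935058594), (233.10752868652344, 9.227584838867188), 88.13392639160156)
V sample [115 131 145 146 140 127 111  97  94  92] [115  35   9   9   7   6  18  87 163 183]
chest c [0.55851481 0.20079934] 0.14849612332467307
cadA 276 (array([ 0.53221603, -0.25413647]), (531.8510131835938, -254.4611358642578), (45.1237678527832, 42.40404510498047), 0.8300086259841919)
cadB 285 (array([ 0.44979918, -0.24450252]), (450.1038818359375, -244.6355743408203), (45.307254791259766, 45.80345153808594), 27.87732696533203)
lid 5053 (array([ 0.55856412, -0.06809821]), (558.95166015625, -68.35285949707031), (229.984130859375, 154.62115478515625), 0.533947765827179)
mat 5201 (array([ 0.45971694, -0.38480702]), (461.0381774902344, -383.95257568359375), (236.3162078857422, 156.50221252441406), 7.620523929595947)
bowl [0.767 0.098 0.06 ]
sugar [ 0.742 -0.042  0.06 ]
oil [0.618 0.445 0.1  ]
mill [ 0.742 -0.206  0.07 ]
mug [ 0.711 -0.355  0.06 ]
green [ 0.636 -0.233  0.05 ]
blue [ 0.275 -0.246  0.05 ]
spoon [0.346 0.238 0.   ]
```

```bash
cat >> h.py <<'E'
import json
def ori(yaw,tilt=0):  # tool y at world angle yaw, tool z down, then tilt about tool x (deg)
    a=np.radians(yaw);y=np.array([np.cos(a),np.sin(a),0]);z=np.array([0,0,-1.]);x=np.cross(y,z)
    return R.from_matrix(np.c_[x,y,z])*R.from_rotvec([np.radians(tilt),0,0])
def plan(wps,p0=None,R0=None,n=None,step=.045):
    o=r.get_obs(); p=np.array(o['tcp_pos'] if p0 is None else p0); q=R.from_quat(o['tool_rot']) if R0 is None else R0
    rows=[]
    for (pt,Rt,g) in wps:
        pt=np.array(pt,float); rv=(q.inv()*Rt).as_rotvec();k=n or max(1,int(np.ceil(max(np.linalg.norm(pt-p)/step,np.degrees(np.linalg.norm(rv))/8.2))))
        ps=p.copy();qs=q
        for i in range(1,k+1):
            pd=ps+(pt-ps)*i/k; qd=qs*R.from_rotvec(rv*i/k)
            s=np.round(q.inv().apply(pd-p),3);t=np.round(np.degrees((q.inv()*qd).as_rotvec()),1)
            rows.append([s.tolist(),t.tolist(),g]);p=p+q.apply(s);q=q*R.from_rotvec(np.radians(t))
    for i in range(0,len(rows),8): print(json.dumps(rows[i:i+8]).replace('-0.0,','0,').replace(' ',''))
C=np.array([.5585,.2008]);CY=-1.85
def ch(x,y,z):  # chest frame mm -> world
    a=np.radians(CY);return np.array([C[0]+(x*np.cos(a)-y*np.sin(a))/1e3,C[1]+(x*np.sin(a)+y*np.cos(a))/1e3,z/1e3])
def unch(P):
    a=np.radians(CY);d=np.array(P[:2])-C;return np.round(np.array([d[0]*np.cos(a)+d[1]*np.sin(a),-d[0]*np.sin(a)+d[1]*np.cos(a)])*1e3,1)
E
python3 - <<'E'
from h import *
c=np.load('top0.npy',allow_pickle=True).item()
for u,v in [(233.5,224),(298,227),(265.6,225.5)]: print(unch(onz(c,u,v,.096)))
plan([(ch(30,0,290),ori(CY),.2)])
E
```

```text
[ 9.5 64.7]
[ 11.4 -95.9]
[ 10.4 -15.3]
[[[-0.039,-0.014,-0.004],[0.0,0,5.8],0.2],[[-0.04,-0.011,-0.003],[0.0,0,5.7],0.2],[[-0.041,-0.006,-0.004],[0.0,0,5.8],0.2],[[-0.041,-0.002,-0.004],[0.0,0,5.7],0.2],[[-0.042,0.001,-0.003],[0.0,0,5.8],0.2],[[-0.041,0.006,-0.004],[0.0,0,5.8],0.2],[[-0.04,0.011,-0.004],[0.0,0,5.7],0.2],[[-0.039,0.014,-0.003],[0.0,0,5.8],0.2]]
[[[-0.037,0.018,-0.004],[0.0,0,5.8],0.2],[[-0.035,0.021,-0.004],[0.0,0,5.7],0.2],[[-0.033,0.025,-0.003],[0.0,0,5.8],0.2],[[-0.03,0.029,-0.004],[0.0,0,5.7],0.2],[[-0.028,0.031,-0.004],[0.0,0,5.8],0.2]]
```

apply_moves(steps=[[[-0.039,-0.014,-0.004],[0,0,5.8],0.2],[[-0.04,-0.011,-0.003],[0,0,5.7],0.2],[[-0.041,-0.006,-0.004],[0,0,5.8],0.2],[[-0.041,-0.002,-0.004],[0,0,5.7],0.2],[[-0.042,0.001,-0.003],[0,0,5.8],0.2],[[-0.041,0.006,-0.004],[0,0,5.8],0.2],[[-0.04,0.011,-0.004],[0,0,5.7],0.2],[[-0.039,0.014,-0.003],[0,0,5.8],0.2]])

```text
time: 2.2
tcp_pos: [0.4255, 0.3242, 0.2718]
tool_rot: [0.524, 0.851, 0.001, 0.0]
wrist_force: [-0.3, 0.5, -0.9]
opening: 0.6
finger_force: 0.0
```

apply_moves(steps=[[[-0.037,0.018,-0.004],[0,0,5.8],0.2],[[-0.035,0.021,-0.004],[0,0,5.7],0.2],[[-0.033,0.025,-0.003],[0,0,5.8],0.2],[[-0.03,0.029,-0.004],[0,0,5.7],0.2],[[-0.028,0.031,-0.004],[0,0,5.8],0.2],[[0,0,0],[0,0,0],0.2],[[0,0,0],[0,0,0],0.2]])

```text
time: 2.9
tcp_pos: [0.5893, 0.1983, 0.2899]
tool_rot: [0.719, 0.695, -0.0, 0.0]
wrist_force: [-0.6, 1.5, -1.2]
opening: 0.604
finger_force: 0.0
```

Run:
```python
from h import *
o=r.get_obs();print(o['time'],o['tcp_pos'],unch(o['tcp_pos']),R.from_quat(o['tool_rot']).as_matrix().round(3).tolist(),o['joints'],o['opening'])
c=eyes.camera('wrist');cv2.imwrite('pics/w0.png',c['img']);np.save('w0.npy',c,allow_pickle=True);print(c['vfov'],c['cx'],c['cy'])
```

```text
2.9 [0.5893026  0.1983287  0.28989343] [30.9 -1.5] [[0.035, 0.999, -0.0], [0.999, -0.035, -0.001], [-0.001, -0.0, -1.0]] [-0.65339559  0.47203814  0.48851494  1.21516358 -0.21499557  1.50494788
 -0.23138234] 0.6035792326977047
65.70646984690485 322.90930809799323 244.63453204558218
```

View pics/w0.png

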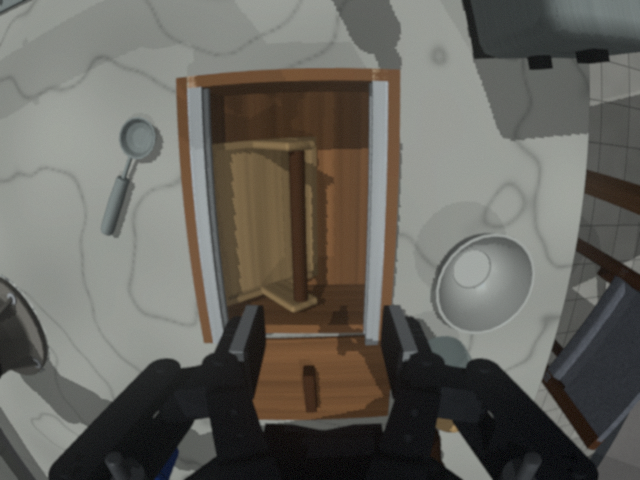

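Run:
```python
from h import *
c=np.load('w0.npy',allow_pickle=True).item()
for n,u,v,z in [('dow',299,152,.096),('dow',300,298,.096),('corner',178,79,.127),('corner',399,70,.127),('nearR',388,345,.127),('nearL',207,342,.127)]: print(n,unch(onz(c,u,v,z,True)))
# runner edges by gradient, rows 120..280
h=cv2.cvtColor(c['img'],cv2.COLOR_BGR2HSV)
for v in [120,180,240,300]:
    s=h[v,:,1].astype(int); L=[u for u in range(160,420) if (s[u]<45)]
    seg=np.split(np.array(L),np.where(np.diff(L)>2)[0]+1)
    print(v,[(a[0],a[-1]) for a in seg if len(a)>6],[ (unch(onz(c,a[0]-.5,v,.127,True))[0],unch(onz(c,a[-1]+.5,v,.127,True))[0]) for a in seg if len(a)>6])
for P in [ch(-90,-123,127),ch(90,-123,127),ch(-90,123,127),ch(90,123,127)]: print(proj(c,P,True))
```

```text
dow [ 9.4 56.4]
dow [  7.2 -84.6]
corner [-87.1 124.2]
corner [ 89.9 125.9]
nearR [  92.3 -120.8]
nearL [ -84.3 -119.4]
120 [(np.int64(160), np.int64(176)), (np.int64(188), np.int64(210)), (np.int64(369), np.int64(387)), (np.int64(400), np.int64(419))] [(np.float64(-105.2), np.float64(-89.5)), (np.float64(-79.7), np.float64(-59.8)), (np.float64(65.9), np.float64(81.0)), (np.float64(90.7), np.float64(107.1))]
180 [(np.int64(160), np.int64(180)), (np.int64(192), np.int64(213)), (np.int64(368), np.int64(386)), (np.int64(399), np.int64(419))] [(np.float64(-109.1), np.float64(-89.3)), (np.float64(-79.2), np.float64(-59.8)), (np.float64(65.9), np.float64(81.4)), (np.float64(91.4), np.float64(109.0))]
240 [(np.int64(160), np.int64(187)), (np.int64(198), np.int64(218)), (np.int64(367), np.int64(384)), (np.int64(396), np.int64(419))] [(np.float64(-116.0), np.float64(-88.4)), (np.float64(-78.9), np.float64(-59.6)), (np.float64(66.6), np.float64(81.9)), (np.float64(91.4), np.float64(112.6))]
300 [(np.int64(160), np.int64(195)), (np.int64(206), np.int64(225)), (np.int64(364), np.int64(380)), (np.int64(392), np.int64(419))] [(np.float64(-126.8), np.float64(-88.8)), (np.float64(-78.8), np.float64(-59.2)), (np.float64(66.2), np.float64(81.6)), (np.float64(91.7), np.float64(118.1))]
[202.17984243 344.71644504]
[385.43426994 346.96195403]
[174.79020502  80.76999803]
[399.14629361  73.55966355]
```

```bash
sed -i 's/^C=.*/C=np.array([.5597,.2023]);CY=-1.65/' h.py
python3 - <<'E'
from h import *
c=np.load('w0.npy',allow_pickle=True).item()
for n,u,v,z in [('dow',299,152,.096),('dow',300,298,.096)]: print(n,unch(onz(c,u,v,z,True)))
d=np.array([-.375,-.927])
g=np.array([7,96.])
for off in (-75,-20): 
    t=g+(8+off)*d; print(t)
t1=g-67*d;t2=g-12*d
plan([(ch(t1[0],-15,t1[1]),ori(CY,22),.2),(ch(t2[0],-15,t2[1]),ori(CY,22),0)])
E
```

```text
dow [ 8.4 54.8]
dow [  5.8 -86.2]
[ 32.125 158.109]
[ 11.5   107.124]
[[[-0.005,0.001,0.044],[7.3,0,-0.0],0.2],[[-0.004,0.007,0.043],[7.3,-0.1,-0.1],0.2],[[-0.005,0.012,0.043],[7.3,0.0,-0.1],0.2],[[0.0,0.0,0.027],[0.0,0.0,0.0],0],[[0.0,0.0,0.028],[0.0,0.0,0.0],0]]
```

apply_moves(steps=[[[-0.005,0.001,0.044],[7.3,0,0],0.2],[[-0.004,0.007,0.043],[7.3,0,-0.1],0.2],[[-0.005,0.012,0.043],[7.3,0,-0.1],0.2],[[0,0,0.027],[0,0,0],0],[[0,0,0.02],[0,0,0],0],[[0,0,0],[0,0,0],0],[[0,0,0],[0,0,0],0]])

```text
time: 3.65
tcp_pos: [0.5731, 0.1882, 0.1146]
tool_rot: [0.703, 0.685, -0.132, -0.137]
wrist_force: [0.1, 0.1, -0.4]
opening: 0.499
finger_force: 0.0
```

Run:
```python
from h import *
o=r.get_obs();print(o['time'],unch(o['tcp_pos']),o['tcp_pos'],R.from_quat(o['tool_rot']).as_matrix().round(3).tolist(),o['joints'],o['opening'],o['wrist_force'])
c=eyes.camera('wrist');cv2.imwrite('pics/w1.png',c['img']);np.save('w1.npy',c,allow_pickle=True)
print([proj(c,ch(7,y,96),True).round() for y in (-85,-15,55)])
```

```text
3.65 [ 13.8 -13.7] [0.57306709 0.18818036 0.11458598] [[0.026, 0.927, -0.373], [1.0, -0.023, 0.012], [0.003, -0.374, -0.928]] [-0.49039459  0.81244854  0.41471228  1.14100888 -0.36075814  1.62787513
 -0.11280583] 0.4990349555543575 [ 0.1194089   0.05212705 -0.39071852]
[array([325., 419.]), array([326., 314.]), array([327., 161.])]
```

View pics/w1.png

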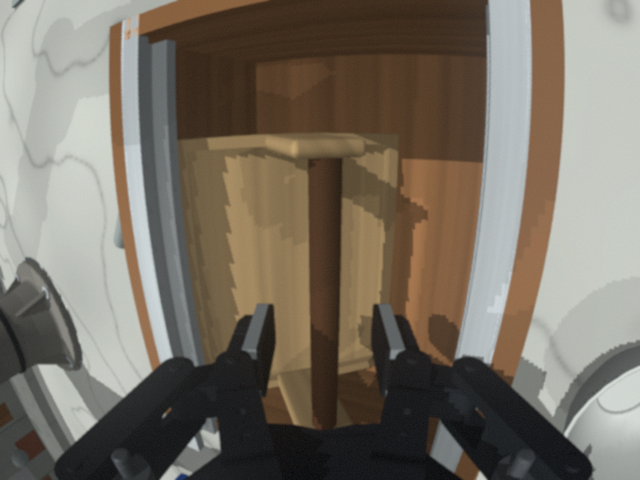

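apply_moves(steps=[[[0.001,0,0.014],[0,0,0],0],[[0,0,0.014],[0,0,0],0],[[0,0,0],[0,0,0],-0.3],[[0,0,0],[0,0,0],-0.5],[[0,0,0],[0,0,0],-0.6],[[0,0,0],[0,0,0],-0.65]])

```text
time: 4.3
tcp_pos: [0.5653, 0.1898, 0.0961]
tool_rot: [0.703, 0.686, -0.128, -0.136]
wrist_force: [-4.4, -0.6, 23.3]
opening: 0.176
finger_force: 7.5
```

apply_moves(steps=[[[0,0,0],[0,0,0],-0.7],[[0,0,0],[0,0,0],-0.75],[[0,0,0],[0,0,0],-1],[[0,0,0],[0,0,0],-1]])

```text
time: 4.7
tcp_pos: [0.5661, 0.1898, 0.0959]
tool_rot: [0.703, 0.686, -0.127, -0.135]
wrist_force: [-0.1, 0.2, 22.3]
opening: 0.136
finger_force: 62.0
```

Run:
```python
from h import *
o=r.get_obs();print(o['time'],unch(o['tcp_pos']),o['tcp_pos'],o['opening'],o['finger_force'],o['wrist_force'],o['ft_torque'])
```

```text
4.7 [  6.8 -12.3] [0.56614698 0.18977527 0.09585525] 0.13646954966928715 61.95612072944641 [-0.10417067  0.20485652 22.28768934] [-0.05996154  0.39803448 -0.01532169]
```

apply_moves(steps=[[[0,0,-0.004],[0,0,0],-1],[[0,0,-0.003],[-2,0,0],-1],[[0,0.001,0],[-4,0,0],-1],[[0,0.001,0],[-4,0,0],-1]])

```text
time: 5.1
tcp_pos: [0.5674, 0.1888, 0.0941]
tool_rot: [0.713, 0.694, -0.071, -0.074]
wrist_force: [0.2, 0.1, -4.1]
opening: 0.139
finger_force: 63.7
```

Run:
```python
from h import *
o=r.get_obs();print(o['time'],unch(o['tcp_pos']),o['tcp_pos'],o['opening'],o['finger_force'],o['wrist_force'],o['ft_torque'])
c=eyes.camera('wrist');cv2.imwrite('pics/w2.png',c['img'])
```

```text
5.1 [  8.1 -13.3] [0.56739452 0.18878594 0.09413991] 0.13942765637390217 63.65427017211914 [ 0.15650038  0.13388311 -4.14678601] [ 0.04494336 -0.37229091  0.05866556]
```

View pics/w2.png

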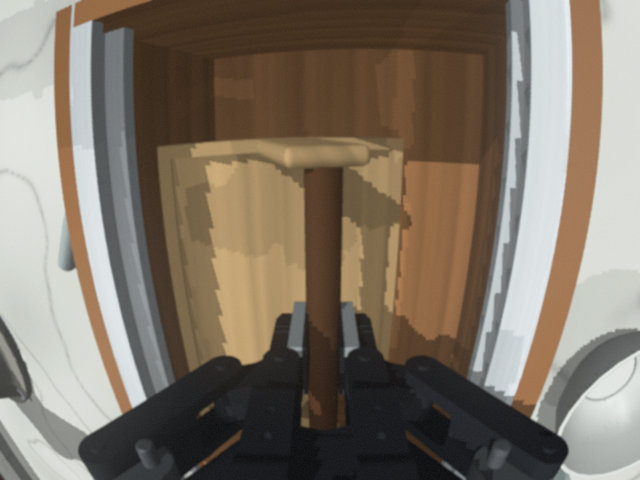

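apply_moves(steps=[[[0,0.002,-0.003],[-4,0,0],-1],[[0,0.002,-0.002],[-4,0,0],-1],[[0,0,0],[-4,0,0],-1],[[0,0,0],[-5,0,0],-1],[[0,0,0],[-5,0,0],-1],[[0,0,0],[-5,0,0],-1],[[0,0,0],[-4,0,0],-1],[[0,0,0],[0,0,0],-1]])

```text
time: 5.95
tcp_pos: [0.5674, 0.1883, 0.0959]
tool_rot: [0.707, 0.689, 0.113, 0.116]
wrist_force: [-0.8, 0.1, -4.6]
opening: 0.135
finger_force: 63.7
```

Run:
```python
from h import *
o=r.get_obs();print(o['time'],unch(o['tcp_pos']),o['tcp_pos'],R.from_quat(o['tool_rot']).as_matrix().round(3).tolist(),o['finger_force'],o['wrist_force'],o['ft_torque'])
c=eyes.camera('wrist');cv2.imwrite('pics/w3.png',c['img'])
```

```text
5.95 [  8.1 -13.8] [0.56738968 0.18828127 0.09592773] [[0.025, 0.948, 0.319], [1.0, -0.024, -0.009], [-0.0, 0.319, -0.948]] 63.6638081073761 [-0.8448837   0.12973514 -4.58104331] [ 0.02595974  0.72161099 -0.01324959]
```

View pics/w3.png

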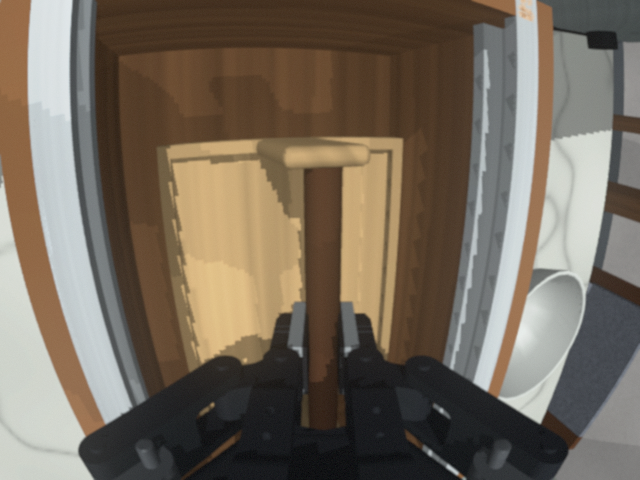

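Run:
```python
from h import *
c=eyes.camera('wrist')
t=np.array(r.get_obs()['tcp_pos']);T=unch(t)
for th in (-.05,-.02,0,.02,.05,.08):
    n=np.array([np.sin(th),np.cos(th)]);x=np.array([n[1],-n[0]])
    L=np.array([T[0],t[2]*1e3])-48*n-62*x;Rr=np.array([T[0],t[2]*1e3])-48*n+62*x
    print(th,[proj(c,ch(p[0],T[1]+80,p[1]),True).round(1) for p in (L,Rr)])
```

```text
-0.05 [array([168.9, 139.1]), array([417. , 133.5])]
-0.02 [array([165.4, 139.6]), array([412.9, 133.2])]
0 [array([163. , 139.9]), array([410.1, 133. ])]
0.02 [array([160.7, 140.2]), array([407.4, 132.9])]
0.05 [array([157.2, 140.6]), array([403.3, 132.6])]
0.08 [array([153.8, 141.1]), array([399.1, 132.4])]
```

Run:
```python
from h import *
o=r.get_obs();t=np.array(o['tcp_pos']);q=R.from_quat(o['tool_rot']);q2=q*R.from_rotvec([np.radians(-1.5),0,0])
plan([(ch(0,-13.8,96),q2,-1)],n=2)
plan([(ch(0,-13.8,111),q2,-1)],ch(0,-13.8,96),q2)
plan([(ch(0,-13.8,250),q2,-1),([.46,-.385,.25],q2,-1)],ch(0,-13.8,96),q2)
```

```text
[[[0.0,-0.006,-0.001],[-0.7,0.0,0.0],-1],[[0.0,-0.006,-0.001],[-0.8,0,0.0],-1]]
[[[0.0,0.005,-0.014],[0.0,0.0,0.0],-1]]
[[[0.0,0.013,-0.036],[0.0,0.0,0.0],-1],[[0.0,0.014,-0.036],[0.0,0.0,0.0],-1],[[0.0,0.013,-0.036],[0.0,0.0,0.0],-1],[[0.0,0.014,-0.036],[0.0,0.0,0.0],-1],[[-0.044,-0.006,-0.002],[0.0,0.0,0.0],-1],[[-0.045,-0.006,-0.003],[0.0,0.0,0.0],-1],[[-0.044,-0.006,-0.002],[0.0,0.0,0.0],-1],[[-0.044,-0.006,-0.002],[0.0,0.0,0.0],-1]]
[[[-0.045,-0.006,-0.002],[0.0,0.0,0.0],-1],[[-0.044,-0.006,-0.003],[0.0,0.0,0.0],-1],[[-0.044,-0.006,-0.002],[0.0,0.0,0.0],-1],[[-0.044,-0.006,-0.002],[0.0,0.0,0.0],-1],[[-0.045,-0.006,-0.003],[0.0,0.0,0.0],-1],[[-0.044,-0.006,-0.002],[0.0,0.0,0.0],-1],[[-0.044,-0.006,-0.002],[0.0,0.0,0.0],-1],[[-0.045,-0.007,-0.003],[0.0,0.0,0.0],-1]]
[[[-0.044,-0.006,-0.002],[0.0,0.0,0.0],-1]]
```

apply_moves(steps=[[[0,-0.004,-0.001],[-0.7,0,0],-1],[[0,-0.004,-0.001],[-0.8,0,0],-1],[[0,0,0],[0,0,0],-1],[[0,0,0],[0,0,0],-1]])

```text
time: 6.45
tcp_pos: [0.5645, 0.1873, 0.0977]
tool_rot: [0.706, 0.686, 0.125, 0.128]
wrist_force: [-0.2, 0.2, -3.2]
opening: 0.134
finger_force: 63.7
```

apply_moves(steps=[[[0,-0.003,-0.001],[0,0,0],-1],[[0,0,0],[0,0,0],-1]])

```text
time: 6.65
tcp_pos: [0.5612, 0.1874, 0.0977]
tool_rot: [0.706, 0.686, 0.125, 0.128]
wrist_force: [-0.6, 0.1, -3.1]
opening: 0.134
finger_force: 63.7
```

Run:
```python
from h import *
o=r.get_obs();print(unch(o['tcp_pos']),o['tcp_pos'],o['wrist_force'])
```

```text
[  1.9 -14.9] [0.56121469 0.18738953 0.09767694] [-0.58374925  0.07701511 -3.14795281]
```

apply_moves(steps=[[[0,-0.002,0],[0,0,0],-1],[[0,0.005,-0.014],[0,0,0],-1],[[0,0.005,-0.014],[0,0,0],-1],[[0,0.005,-0.014],[0,0,0],-1],[[0,0.005,-0.014],[0,0,0],-1]])

```text
time: 7.15
tcp_pos: [0.5585, 0.1873, 0.157]
tool_rot: [0.706, 0.685, 0.125, 0.128]
wrist_force: [0.2, 0.2, -2.5]
opening: 0.131
finger_force: 63.6
```

Run:
```python
from h import *
o=r.get_obs();print(unch(o['tcp_pos']),o['tcp_pos'],o['wrist_force'],o['ft_torque'],R.from_quat(o['tool_rot']).as_matrix().round(3).tolist())
```

```text
[ -0.8 -15. ] [0.55850989 0.18732105 0.15699867] [ 0.16937016  0.23685929 -2.50861557] [5.26327845e-03 5.62627620e-01 2.07485447e-04] [[0.029, 0.936, 0.352], [1.0, -0.028, -0.009], [0.001, 0.352, -0.936]]
```

apply_moves(steps=[[[0,0.005,-0.014],[0,0,0],-1],[[0,0.005,-0.014],[0,0,0],-1],[[0,0.007,-0.019],[0,0,0],-1],[[0,0.01,-0.028],[0,0,0],-1],[[0,0.007,-0.019],[0,0,0],-1]])

```text
time: 7.65
tcp_pos: [0.558, 0.1873, 0.2584]
tool_rot: [0.706, 0.685, 0.126, 0.128]
wrist_force: [-0.7, -0.4, -2.6]
opening: 0.135
finger_force: 63.8
```

Run:
```python
from h import *
o=r.get_obs();print(unch(o['tcp_pos']),o['tcp_pos'],o['wrist_force'])
q=R.from_quat(o['tool_rot'])
plan([([.46,-.383,.26],q,-1)])
```

```text
[ -1.3 -15. ] [0.55797329 0.18732168 0.25839649] [-0.66046231 -0.37900168 -2.57088332]
[[[-0.044,-0.006,-0.002],[0.0,0.0,0.0],-1],[[-0.044,-0.006,-0.003],[0.0,0.0,0.0],-1],[[-0.044,-0.005,-0.002],[0.0,0.0,0.0],-1],[[-0.044,-0.006,-0.003],[0.0,0.0,0.0],-1],[[-0.044,-0.006,-0.002],[0.0,0.0,0.0],-1],[[-0.044,-0.006,-0.003],[0.0,0.0,0.0],-1],[[-0.045,-0.005,-0.002],[0.0,0.0,0.0],-1],[[-0.044,-0.006,-0.002],[0.0,0.0,0.0],-1]]
[[[-0.044,-0.006,-0.003],[0.0,0.0,0.0],-1],[[-0.044,-0.006,-0.002],[0.0,0.0,0.0],-1],[[-0.044,-0.005,-0.003],[0.0,0.0,0.0],-1],[[-0.044,-0.006,-0.002],[0.0,0.0,0.0],-1],[[-0.044,-0.006,-0.002],[0.0,0.0,0.0],-1]]
```

apply_moves(steps=[[[-0.044,-0.006,-0.002],[0,0,0],-1],[[-0.044,-0.006,-0.003],[0,0,0],-1],[[-0.044,-0.005,-0.002],[0,0,0],-1],[[-0.044,-0.006,-0.003],[0,0,0],-1],[[-0.044,-0.006,-0.002],[0,0,0],-1],[[-0.044,-0.006,-0.003],[0,0,0],-1],[[-0.045,-0.005,-0.002],[0,0,0],-1],[[-0.044,-0.006,-0.002],[0,0,0],-1]])

```text
time: 8.45
tcp_pos: [0.4965, -0.1662, 0.258]
tool_rot: [0.706, 0.685, 0.126, 0.128]
wrist_force: [1.1, -0.4, -3.1]
opening: 0.133
finger_force: 63.7
```

apply_moves(steps=[[[-0.044,-0.006,-0.003],[0,0,0],-1],[[-0.044,-0.006,-0.002],[0,0,0],-1],[[-0.044,-0.005,-0.003],[0,0,0],-1],[[-0.044,-0.006,-0.002],[0,0,0],-1],[[-0.044,-0.006,-0.002],[0,0,0],-1],[[-0.012,0,0],[0,0,0],-1],[[0,0,0],[0,0,0],-1],[[0,0,0],[0,0,0],-1]])

```text
time: 9.25
tcp_pos: [0.4594, -0.3945, 0.2581]
tool_rot: [0.706, 0.686, 0.125, 0.127]
wrist_force: [0.8, 0.4, -2.8]
opening: 0.136
finger_force: 63.7
```

Run:
```python
from h import *
o=r.get_obs();print(o['tcp_pos'],o['wrist_force'],o['joints'])
q=R.from_quat(o['tool_rot']);m=q.as_matrix();print(m.round(3).tolist())
p=np.array(o['tcp_pos'])
plan([([p[0],p[1],.078],q,-1),([p[0],p[1],.067],q,-1)])
c=eyes.camera('top');cv2.imwrite('pics/top1.png',c['img']);np.save('top1.npy',c,allow_pickle=True)
h=cv2.cvtColor(c['img'],cv2.COLOR_BGR2HSV);S=h[...,1];V=h[...,2]
m=(S>100)&(h[...,0]<20);mk=blob(m,(325,180,402,285));print('lid',mk.sum(),rect(mk,c,.008))
```

```text
[ 0.45938499 -0.39445755  0.2580845 ] [ 0.76502156  0.35401578 -2.84582377] [ 0.01055296  0.3868078   1.10364511  1.64351491 -0.70429925  1.20029532
  1.24739166]
[[0.028, 0.936, 0.351], [1.0, -0.027, -0.008], [0.002, 0.351, -0.936]]
[[[0,-0.013,0.034],[0.0,0.0,0.0],-1],[[0,-0.012,0.033],[0.0,0.0,0.0],-1],[[0,-0.013,0.034],[0.0,0.0,0.0],-1],[[0,-0.013,0.034],[0.0,0.0,0.0],-1],[[0,-0.012,0.034],[0.0,0.0,0.0],-1],[[0,-0.004,0.01],[0.0,0.0,0.0],-1]]
lid 5052 (array([ 0.55861715, -0.06814482]), (558.9049682617188, -68.36009979248047), (230.169189453125, 154.5847930908203), 0.5468171834945679)
```

apply_moves(steps=[[[0,-0.013,0.034],[0,0,0],-1],[[0,-0.012,0.033],[0,0,0],-1],[[0,-0.013,0.034],[0,0,0],-1],[[0,-0.013,0.034],[0,0,0],-1],[[0,-0.012,0.034],[0,0,0],-1],[[0,-0.004,0.01],[0,0,0],-1],[[0,0,0],[0,0,0],-1]])

```text
time: 10.0
tcp_pos: [0.4606, -0.3924, 0.0666]
tool_rot: [0.705, 0.686, 0.126, 0.127]
wrist_force: [0.3, 0.3, -3.4]
opening: 0.136
finger_force: 63.7
```

apply_moves(steps=[[[0,-0.001,0.003],[0,0,0],-1],[[0,0,0],[0,0,0],-1]])

```text
time: 10.2
tcp_pos: [0.4609, -0.3955, 0.066]
tool_rot: [0.705, 0.686, 0.125, 0.129]
wrist_force: [-0.5, -1.1, -3.9]
opening: 0.138
finger_force: 63.6
```

apply_moves(steps=[[[0,-0.001,0.003],[0,0,0],-1],[[0,0,0],[0,0,0],-1]])

```text
time: 10.4
tcp_pos: [0.4618, -0.3961, 0.0633]
tool_rot: [0.705, 0.685, 0.126, 0.13]
wrist_force: [1.5, 0.5, 1.4]
opening: 0.138
finger_force: 64.1
```

apply_moves(steps=[[[0,-0.001,0.003],[0,0,0],-1],[[0,0,0],[0,0,0],-1]])

```text
time: 10.6
tcp_pos: [0.4618, -0.3961, 0.0631]
tool_rot: [0.705, 0.685, 0.128, 0.131]
wrist_force: [-6.2, 6.2, 21.9]
opening: 0.136
finger_force: 66.6
```

Seated on the mat. Release and back off along the tool.

apply_moves(steps=[[[0,0.001,-0.003],[0,0,0],-1],[[0,0,0],[0,0,0],-0.6],[[0,0,0],[0,0,0],-0.3],[[0,0,0],[0,0,0],-0.3],[[0,0,-0.03],[0,0,0],-0.3],[[0,0,-0.04],[0,0,0],0],[[0,0,-0.04],[5,0,0],0.6],[[0,0,-0.04],[5,0,0],1]])

```text
time: 11.4
tcp_pos: [0.4077, -0.3938, 0.2037]
tool_rot: [0.716, 0.692, 0.063, 0.064]
wrist_force: [2.6, 0.8, -0.2]
opening: 0.821
finger_force: 0.0
```

Run:
```python
from h import *
o=r.get_obs();print(o['tcp_pos'],o['opening'])
c=eyes.camera('side');cv2.imwrite('pics/s1.png',c['img'])
q=ori(CY,0)
plan([([.45,-.2445,.24],q,1)])
```

```text
[ 0.40771638 -0.39382228  0.20365193] 0.8210394221000571
[[[0.038,0.009,-0.006],[2.7,0.1,0.0],1],[[0.039,0.01,-0.006],[2.7,0.1,0.0],1],[[0.038,0.009,-0.007],[2.7,0.2,0.0],1],[[0.039,0.008,-0.007],[2.6,0.1,0.1],1]]
```

View pics/s1.png

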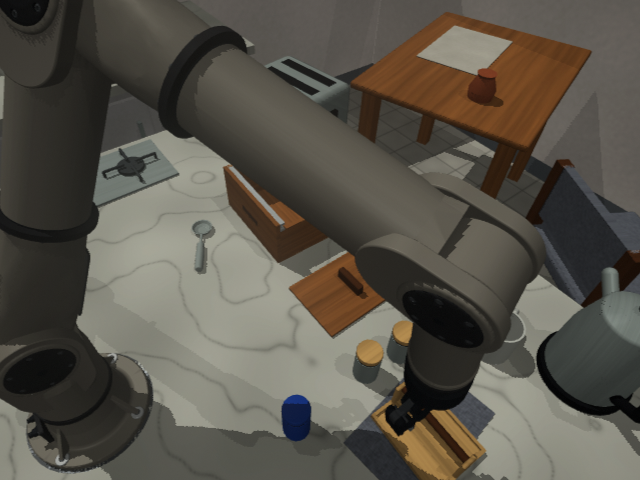

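Run:
```python
from h import *
q=ori(90+CY,0)
plan([([.533,-.253,.2],q,1)])
```

```text
[[[0.012,0.009,0.003],[0.7,0.7,-7.5],1],[[0.011,0.011,0.002],[0.6,0.8,-7.4],1],[[0.01,0.013,0.003],[0.7,0.7,-7.5],1],[[0.007,0.013,0.002],[0.7,0.7,-7.5],1],[[0.006,0.014,0.003],[0.6,0.8,-7.5],1],[[0.004,0.015,0.002],[0.7,0.7,-7.4],1],[[0.002,0.016,0.003],[0.7,0.8,-7.5],1],[[0,0.015,0.002],[0.7,0.7,-7.5],1]]
[[[-0.002,0.016,0.002],[0.6,0.7,-7.4],1],[[-0.005,0.015,0.001],[0.7,0.8,-7.5],1],[[-0.006,0.014,0.002],[0.7,0.7,-7.5],1],[[-0.008,0.014,0.001],[0.6,0.7,-7.5],1]]
```

apply_moves(steps=[[[0.012,0.009,0.003],[0.7,0.7,-7.5],1],[[0.011,0.011,0.002],[0.6,0.8,-7.4],1],[[0.01,0.013,0.003],[0.7,0.7,-7.5],1],[[0.007,0.013,0.002],[0.7,0.7,-7.5],1],[[0.006,0.014,0.003],[0.6,0.8,-7.5],1],[[0.004,0.015,0.002],[0.7,0.7,-7.4],1],[[0.002,0.016,0.003],[0.7,0.8,-7.5],1],[[0,0.015,0.002],[0.7,0.7,-7.5],1]])

```text
time: 12.25
tcp_pos: [0.4907, -0.2966, 0.1949]
tool_rot: [0.269, 0.962, 0.027, 0.022]
wrist_force: [-0.0, 0.8, -0.3]
opening: 1.005
finger_force: 0.0
```

apply_moves(steps=[[[-0.002,0.016,0.002],[0.6,0.7,-7.4],1],[[-0.005,0.015,0.001],[0.7,0.8,-7.5],1],[[-0.006,0.014,0.002],[0.7,0.7,-7.5],1],[[-0.008,0.014,0.001],[0.6,0.7,-7.5],1],[[0,0,0],[0,0,0],1],[[0,0,0],[0,0,0],1]])

```text
time: 12.85
tcp_pos: [0.5308, -0.2489, 0.1921]
tool_rot: [0.015, 1.0, 0.005, -0.002]
wrist_force: [0.2, -0.9, -0.4]
opening: 1.005
finger_force: 0.0
```

Run:
```python
from h import *
o=r.get_obs();print(o['tcp_pos'],o['opening'],R.from_quat(o['tool_rot']).as_matrix().round(3).tolist(),o['joints'])
c=eyes.camera('wrist');cv2.imwrite('pics/w4.png',c['img']);np.save('w4.npy',c,allow_pickle=True)
for P in [(.533,-.253,.086),(.45,-.2445,.086)]:print(proj(c,P,True))
for b in eyes.boxes_of('caddy1',c):
    l,t,rr,bb=b['bbox'];print(np.round(b['bbox']),b['p'],onz(c,(l+rr)/2,(t+bb)/2,.06,True).round(3))
h=cv2.cvtColor(c['img'],cv2.COLOR_BGR2HSV);m=((h[...,1]>90)&(h[...,2]>110)&(h[...,0]<25)).astype(np.uint8)
n,lab,st,ce=cv2.connectedComponentsWithStats(m)
for j in range(1,n):
    if st[j,4]>250: print(st[j],ce[j].round(),onz(c,ce[j][0],ce[j][1],.086,True).round(4))
```

```text
[ 0.53076534 -0.24894716  0.19205291] 1.004929023621545 [[-1.0, 0.03, -0.003], [0.03, 0.999, 0.01], [0.003, 0.01, -1.0]] [-0.08190585  0.49229188  0.73234506  1.5022085  -0.34293768  1.28507778
  2.23161619]
[314.38900961 252.29902699]
[323.06791977 127.98402983]
[277. 195. 348. 288.] 0.95 [ 0.534 -0.255  0.06 ]
[285.  92. 364. 169.] 0.86 [ 0.452 -0.243  0.06 ]
[308. 304. 370. 398.] 0.63 [ 0.633 -0.236  0.06 ]
[427. 122. 580. 349.] 0.36 [ 0.534 -0.1    0.06 ]
[ 145   77   93  143 5627] [202. 168.] [ 0.4713 -0.3249  0.086 ]
[  76   89   44   55 1176] [ 94. 111.] [ 0.4219 -0.4067  0.086 ]
[ 286   94   74   74 4311] [323. 131.] [ 0.4519 -0.2448  0.086 ]
[ 514  130   53  209 5433] [541. 224.] [ 0.5166 -0.0818  0.086 ]
[563 132  11 107 291] [569. 173.] [ 0.4766 -0.0587  0.086 ]
[ 441  176   41  149 2042] [462. 242.] [ 0.5295 -0.1482  0.086 ]
[430 180  12 134 620] [436. 253.] [ 0.5364 -0.1675  0.086 ]
[441 184  10  78 272] [446. 218.] [ 0.5109 -0.1618  0.086 ]
[ 278  219   69   66 3350] [313. 250.] [ 0.5314 -0.2536  0.086 ]
```

View pics/w4.png

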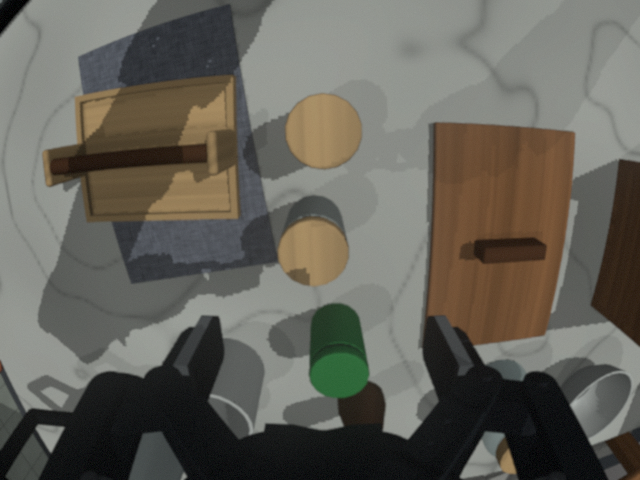

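apply_moves(steps=[[[-0.001,-0.005,0.035],[-0.6,0,0],1],[[0,0,0.04],[0,0,0],1],[[0,0,0.035],[0,0,0],1],[[0,0,0.026],[0,0,0],1],[[0,0,0],[0,0,0],0.5],[[0,0,0],[0,0,0],0],[[0,0,0],[0,0,0],-1],[[0,0,0],[0,0,0],-1]])

```text
time: 13.75
tcp_pos: [0.5331, -0.253, 0.0589]
tool_rot: [0.014, 1.0, 0.009, 0.001]
wrist_force: [-0.7, -0.4, 2.3]
opening: 0.573
finger_force: 62.4
```

Run:
```python
from h import *
o=r.get_obs();p=o['tcp_pos'];print(p,o['opening'],o['finger_force'],R.from_quat(o['tool_rot']).as_matrix().round(3).tolist(),o['joints'])
q=R.from_quat(o['tool_rot']);q2=ori(90+CY)
plan([(p+[0,0,.17],q,-1),(ch(0,47,230),q2,-1)])
```

```text
[ 0.53311159 -0.25296439  0.05891587] 0.5730812096845239 62.405251264572144 [[-1.0, 0.029, 0.003], [0.029, 0.999, 0.018], [-0.002, 0.018, -1.0]] [-0.02372208  0.631428    0.65975018  1.64526148 -0.45646249  1.02895688
  2.32840985]
[[[0,0.001,-0.042],[0.0,0.0,0.0],-1],[[0,0.001,-0.043],[0.0,0.0,0.0],-1],[[0,0.0,-0.042],[0.0,0.0,0.0],-1],[[0,0.001,-0.043],[0.0,0.0,0.0],-1],[[-0.001,0.042,0.001],[0.1,0.0,-0.0],-1],[[-0.001,0.042,0.0],[0.1,0.0,-0.0],-1],[[-0.001,0.042,0.001],[0.1,0.0,-0.0],-1],[[-0.002,0.042,0.0],[0.1,0.0,-0.0],-1]]
[[[-0.001,0.042,0.001],[0.0,0.0,-0.0],-1],[[-0.001,0.041,0.0],[0.1,0.1,-0.0],-1],[[-0.001,0.042,0.0],[0.1,0,-0.0],-1],[[-0.001,0.042,0.001],[0.1,0,-0.0],-1],[[-0.001,0.042,-0.0],[0.1,0,-0.0],-1],[[-0.001,0.042,-0.0],[0.1,0,-0.0],-1],[[-0.002,0.042,-0.0],[0.1,0.0,-0.0],-1],[[-0.001,0.042,-0.0],[0.1,0.0,-0.0],-1]]
```

apply_moves(steps=[[[0,0.001,-0.042],[0,0,0],-1],[[0,0.001,-0.043],[0,0,0],-1],[[0,0,-0.042],[0,0,0],-1],[[0,0.001,-0.043],[0,0,0],-1],[[-0.001,0.042,0.001],[0,0,0],-1],[[-0.001,0.042,0],[0,0,0],-1],[[-0.001,0.042,0.001],[0,0,0],-1],[[-0.002,0.042,0],[0,0,0],-1]])

```text
time: 14.55
tcp_pos: [0.5416, -0.0825, 0.229]
tool_rot: [0.014, 1.0, 0.011, -0.0]
wrist_force: [0.2, 0.5, -2.0]
opening: 0.572
finger_force: 63.1
```

apply_moves(steps=[[[-0.001,0.042,0.001],[0,0,0],-1],[[-0.001,0.041,0],[0,0,0],-1],[[-0.001,0.042,0],[0,0,0],-1],[[-0.001,0.042,0.001],[0,0,0],-1],[[-0.001,0.042,0],[0,0,0],-1],[[-0.001,0.042,0],[0,0,0],-1],[[-0.002,0.042,0],[0,0,0],-1],[[-0.001,0.042,0],[0,0,0],-1]])

```text
time: 15.35
tcp_pos: [0.5602, 0.2521, 0.2341]
tool_rot: [0.014, 1.0, 0.011, -0.0]
wrist_force: [0.5, 0.1, -2.6]
opening: 0.567
finger_force: 63.1
```

apply_moves(steps=[[[0,0,0],[0,0,0],-1],[[0,0,0],[0,0,0],-1]])

```text
time: 15.55
tcp_pos: [0.5597, 0.2523, 0.2332]
tool_rot: [0.012, 1.0, 0.01, -0.001]
wrist_force: [0.1, -1.0, -2.1]
opening: 0.574
finger_force: 63.2
```

Run:
```python
from h import *
o=r.get_obs();p=o['tcp_pos'];print(p,unch(p),o['opening'],o['wrist_force'],R.from_quat(o['tool_rot']).as_matrix().round(3).tolist(),o['joints'])
q=R.from_quat(o['tool_rot'])
plan([(ch(0,47,74),q,-1)])
```

```text
[0.55970904 0.25234488 0.23318934] [-1.4 50. ] 0.5736649328515789 [ 0.08011585 -1.00951538 -2.1080425 ] [[-1.0, 0.024, -0.002], [0.024, 0.999, 0.021], [0.002, 0.021, -1.0]] [-0.83435223  0.48828623  0.60895642  1.36252434 -0.29810465  1.37260126
  1.32316991]
[[[0,-0.002,0.04],[0.0,0.0,0.0],-1],[[-0.001,-0.001,0.04],[0.0,0.0,0.0],-1],[[0,-0.002,0.039],[0.0,0.0,0.0],-1],[[-0.001,-0.001,0.04],[0.0,0.0,0.0],-1]]
```

apply_moves(steps=[[[0,-0.002,0.04],[0,0,0],-1],[[-0.001,-0.001,0.04],[0,0,0],-1],[[0,-0.002,0.039],[0,0,0],-1],[[-0.001,-0.001,0.04],[0,0,0],-1],[[0,0,0],[0,0,0],-1],[[0,0,0.004],[0,0,0],-1],[[0,0,0],[0,0,0],-1]])

```text
time: 16.25
tcp_pos: [0.5632, 0.2475, 0.0719]
tool_rot: [0.015, 1.0, 0.011, 0.0]
wrist_force: [-0.7, -0.9, -2.4]
opening: 0.57
finger_force: 65.6
```

apply_moves(steps=[[[0,0,0.003],[0,0,0],-1],[[0,0,0],[0,0,0],-1]])

```text
time: 16.45
tcp_pos: [0.5625, 0.2482, 0.0681]
tool_rot: [0.014, 1.0, 0.011, -0.0]
wrist_force: [-0.8, 0.4, -1.8]
opening: 0.575
finger_force: 65.6
```

apply_moves(steps=[[[0,0,0.002],[0,0,0],-1],[[0,0,0],[0,0,0],-1]])

```text
time: 16.65
tcp_pos: [0.5629, 0.2483, 0.0676]
tool_rot: [0.014, 1.0, 0.011, 0.0]
wrist_force: [-2.1, -0.3, 7.1]
opening: 0.572
finger_force: 67.0
```

apply_moves(steps=[[[0,0,-0.001],[0,0,0],0.3],[[0,0,0],[0,0,0],0.45],[[0,0,0],[0,0,0],0.45],[[0,0,-0.03],[0,0,0],0.45],[[0,0,-0.04],[0,0,0],0.45],[[0,0,-0.045],[0,0,0],1],[[0,0,-0.045],[0,0,0],1]])

```text
time: 17.35
tcp_pos: [0.5618, 0.2445, 0.2273]
tool_rot: [0.014, 1.0, 0.01, -0.001]
wrist_force: [0.1, 1.4, 0.0]
opening: 1.0
finger_force: 0.0
```

Run:
```python
from h import *
o=r.get_obs();p=o['tcp_pos'];print(p,unch(p))
q=ori(90+CY)
plan([([.453,-.245,.2],q,1)])
```

```text
[0.56182393 0.24447004 0.2272703 ] [ 0.9 42.2]
[[[0.008,-0.041,0.001],[0.1,0,0.0],1],[[0.008,-0.041,0.002],[0.1,0,0.0],1],[[0.008,-0.041,0.002],[0.1,0,0.0],1],[[0.008,-0.041,0.001],[0.1,0,0.0],1],[[0.008,-0.041,0.002],[0.1,-0.1,0.0],1],[[0.007,-0.041,0.002],[0.1,0.0,0.0],1],[[0.008,-0.041,0.002],[0.1,0.0,0.0],1],[[0.008,-0.041,0.002],[0.1,0.0,0.0],1]]
[[[0.008,-0.042,0.002],[0.1,0,0.0],1],[[0.008,-0.041,0.002],[0.1,0,0.0],1],[[0.008,-0.041,0.002],[0.1,0,0.0],1],[[0.008,-0.041,0.002],[0.1,0,0.0],1]]
```

apply_moves(steps=[[[0.008,-0.041,0.001],[0.1,0,0],1],[[0.008,-0.041,0.002],[0.1,0,0],1],[[0.008,-0.041,0.002],[0.1,0,0],1],[[0.008,-0.041,0.001],[0.1,0,0],1],[[0.008,-0.041,0.002],[0.1,0,0],1],[[0.007,-0.041,0.002],[0.1,0,0],1],[[0.008,-0.041,0.002],[0.1,0,0],1],[[0.008,-0.041,0.002],[0.1,0,0],1]])

```text
time: 18.15
tcp_pos: [0.4894, -0.0827, 0.2072]
tool_rot: [0.014, 1.0, 0.004, -0.001]
wrist_force: [0.4, -0.1, 0.2]
opening: 1.001
finger_force: 0.0
```

apply_moves(steps=[[[0.008,-0.042,0.002],[0.1,0,0],1],[[0.008,-0.041,0.002],[0.1,0,0],1],[[0.008,-0.041,0.002],[0.1,0,0],1],[[0.008,-0.041,0.002],[0.1,0,0],1],[[0,0,0],[0,0,0],1],[[0,0,0],[0,0,0],1]])

```text
time: 18.75
tcp_pos: [0.4525, -0.2465, 0.1985]
tool_rot: [0.016, 1.0, -0.0, -0.001]
wrist_force: [0.4, 0.4, -0.0]
opening: 0.998
finger_force: 0.0
```

Run:
```python
from h import *
o=r.get_obs();p=o['tcp_pos'];print(p,R.from_quat(o['tool_rot']).as_matrix().round(3).tolist())
c=eyes.camera('wrist')
h=cv2.cvtColor(c['img'],cv2.COLOR_BGR2HSV);m=((h[...,1]>90)&(h[...,2]>110)&(h[...,0]<25)).astype(np.uint8)
n,lab,st,ce=cv2.connectedComponentsWithStats(m)
for j in range(1,n):
    if st[j,4]>250: print(st[j],ce[j].round(),onz(c,ce[j][0],ce[j][1],.086,True).round(4))
```

```text
[ 0.45254941 -0.24648871  0.19852463] [[-0.999, 0.032, -0.002], [0.032, 0.999, 0.0], [0.002, -0.0, -1.0]]
[ 142  165  100   74 5036] [197. 202.] [ 0.4178 -0.3324  0.086 ]
[ 515  207   37  171 1652] [535. 277.] [ 0.4853 -0.0739  0.086 ]
[ 291  210   68   66 3439] [324. 242.] [ 0.4502 -0.2447  0.086 ]
```

apply_moves(steps=[[[0.001,0.002,0.035],[0,0,0],1],[[0,0,0.04],[0,0,0],1],[[0,0,0.035],[0,0,0],1],[[0,0,0.03],[0,0,0],1],[[0,0,0],[0,0,0],0.5],[[0,0,0],[0,0,0],0],[[0,0,0],[0,0,0],-1],[[0,0,0],[0,0,0],-1]])

```text
time: 19.6
tcp_pos: [0.4537, -0.2437, 0.0605]
tool_rot: [0.014, 1.0, -0.001, 0.001]
wrist_force: [1.3, -0.1, 1.9]
opening: 0.569
finger_force: 62.3
```

Run:
```python
from h import *
o=r.get_obs();p=o['tcp_pos'];print(p,o['opening'],o['finger_force'],R.from_quat(o['tool_rot']).as_matrix().round(3).tolist(),o['joints'])
q=R.from_quat(o['tool_rot'])
plan([(p+[0,0,.17],q,-1),(ch(0,-45,230),q,-1)])
```

```text
[ 0.45371802 -0.24370527  0.06047025] 0.569210679877321 62.285932302474976 [[-1.0, 0.028, 0.002], [0.028, 1.0, -0.001], [-0.002, -0.001, -1.0]] [-0.08679315  0.50191846  0.72515388  1.86649559 -0.41087316  0.92521726
  2.37249611]
[[[0,0,-0.042],[0.0,0.0,0.0],-1],[[0,0,-0.043],[0.0,0.0,0.0],-1],[[0,0,-0.042],[0.0,0.0,0.0],-1],[[0,0,-0.043],[0.0,0.0,0.0],-1],[[-0.009,0.04,0.0],[0.0,0.0,0.0],-1],[[-0.01,0.041,0.0],[0.0,0.0,0.0],-1],[[-0.009,0.04,0.0],[0.0,0.0,0.0],-1],[[-0.01,0.04,0.0],[0.0,0.0,0.0],-1]]
[[[-0.009,0.041,0.0],[0.0,0.0,0.0],-1],[[-0.009,0.04,0.0],[0.0,0.0,0.0],-1],[[-0.01,0.04,0.0],[0.0,0.0,0.0],-1],[[-0.009,0.041,0.0],[0.0,0.0,0.0],-1],[[-0.01,0.04,0.0],[0.0,0.0,0.0],-1],[[-0.009,0.041,0.0],[0.0,0.0,0.0],-1]]
```

apply_moves(steps=[[[0,0,-0.042],[0,0,0],-1],[[0,0,-0.043],[0,0,0],-1],[[0,0,-0.042],[0,0,0],-1],[[0,0,-0.043],[0,0,0],-1],[[-0.009,0.04,0],[0,0,0],-1],[[-0.01,0.041,0],[0,0,0],-1],[[-0.009,0.04,0],[0,0,0],-1],[[-0.01,0.04,0],[0,0,0],-1]])

```text
time: 20.4
tcp_pos: [0.495, -0.0817, 0.2295]
tool_rot: [0.014, 1.0, 0.001, -0.0]
wrist_force: [0.7, -1.0, -1.7]
opening: 0.566
finger_force: 63.3
```

apply_moves(steps=[[[-0.009,0.041,0],[0,0,0],-1],[[-0.009,0.04,0],[0,0,0],-1],[[-0.01,0.04,0],[0,0,0],-1],[[-0.009,0.041,0],[0,0,0],-1],[[-0.01,0.04,0],[0,0,0],-1],[[-0.009,0.041,0],[0,0,0],-1],[[0,0,0],[0,0,0],-1],[[0,0,0],[0,0,0],-1]])

```text
time: 21.2
tcp_pos: [0.5574, 0.1596, 0.2285]
tool_rot: [0.012, 1.0, -0.0, -0.001]
wrist_force: [-0.1, -0.1, -1.9]
opening: 0.572
finger_force: 63.3
```

Run:
```python
from h import *
o=r.get_obs();p=o['tcp_pos'];print(p,unch(p),o['opening'],o['wrist_force'],R.from_quat(o['tool_rot']).as_matrix().round(3).tolist())
q=R.from_quat(o['tool_rot'])
plan([(ch(0,-45,76),q,-1)])
```

```text
[0.55738898 0.15963577 0.22847497] [ -1.1 -42.7] 0.5717434097670163 [-0.14182581 -0.142589   -1.91564282] [[-1.0, 0.025, -0.002], [0.025, 1.0, -0.0], [0.002, -0.0, -1.0]]
[[[0,-0.001,0.038],[0.0,0.0,0.0],-1],[[-0.001,0,0.038],[0.0,0.0,0.0],-1],[[0,-0.001,0.038],[0.0,0.0,0.0],-1],[[0,0,0.038],[0.0,0.0,0.0],-1]]
```

apply_moves(steps=[[[0,-0.001,0.038],[0,0,0],-1],[[-0.001,0,0.038],[0,0,0],-1],[[0,-0.001,0.038],[0,0,0],-1],[[0,0,0.038],[0,0,0],-1],[[0,0,0],[0,0,0],-1],[[0,0,0.003],[0,0,0],-1],[[0,0,0],[0,0,0],-1]])

```text
time: 21.9
tcp_pos: [0.5598, 0.1555, 0.0755]
tool_rot: [0.015, 1.0, 0.0, 0.001]
wrist_force: [0.1, -0.2, -2.1]
opening: 0.569
finger_force: 64.6
```

apply_moves(steps=[[[0,0,0.003],[0,0,0],-1],[[0,0,0],[0,0,0],-1]])

```text
time: 22.1
tcp_pos: [0.559, 0.1562, 0.0715]
tool_rot: [0.014, 1.0, 0.0, -0.0]
wrist_force: [0.5, 0.1, -2.0]
opening: 0.575
finger_force: 64.6
```

apply_moves(steps=[[[0,0,0.002],[0,0,0],-1],[[0,0,0],[0,0,0],-1]])

```text
time: 22.3
tcp_pos: [0.5594, 0.1562, 0.07]
tool_rot: [0.014, 1.0, 0.001, 0.0]
wrist_force: [-1.1, -0.0, 4.4]
opening: 0.57
finger_force: 65.3
```

apply_moves(steps=[[[0,0,-0.001],[0,0,0],0.3],[[0,0,0],[0,0,0],0.45],[[0,0,0],[0,0,0],0.45],[[0,0,-0.03],[0,0,0],0.45],[[0,0,-0.04],[0,0,0],0.45],[[0,0,-0.045],[0,0,0],0.2],[[0,0,-0.045],[0,0,0],0]])

```text
time: 23.0
tcp_pos: [0.5583, 0.1558, 0.2307]
tool_rot: [0.014, 1.0, -0.0, -0.001]
wrist_force: [1.1, 0.1, -1.1]
opening: 0.504
finger_force: 0.0
```

Run:
```python
from h import *
o=r.get_obs();p=o['tcp_pos'];print(p,unch(p))
c=eyes.camera('top');cv2.imwrite('pics/top2.png',c['img'])
h=cv2.cvtColor(c['img'],cv2.COLOR_BGR2HSV);S=h[...,1];V=h[...,2]
m=(S>100)&(h[...,0]<20);mk=blob(m,(315,180,412,295));print('lid',mk.sum(),rect(mk,c,.008))
plan([([.559,-.068,.2],ori(.5),0)])
```

```text
[0.55825334 0.15582258 0.23067487] [ -0.1 -46.5]
lid 5035 (array([ 0.55813334, -0.06795443]), (558.95703125, -66.98578643798828), (230.57667541503906, 153.06651306152344), 1.0633822679519653)
[[[0,-0.02,0.003],[0.1,0.0,8.0],0],[[-0.003,-0.021,0.004],[0.0,0.1,8.0],0],[[-0.006,-0.019,0.004],[0.1,0,8.0],0],[[-0.008,-0.019,0.003],[0.1,0.0,8.0],0],[[-0.011,-0.017,0.004],[0.0,0.1,7.9],0],[[-0.014,-0.015,0.003],[0.1,0,8.0],0],[[-0.015,-0.014,0.004],[0.1,0.0,8.0],0],[[-0.017,-0.011,0.003],[0.0,0.1,8.0],0]]
[[[-0.018,-0.009,0.004],[0.1,0,8.0],0],[[-0.02,-0.006,0.004],[0.1,0.0,8.0],0],[[-0.02,-0.004,0.003],[0.0,0.0,8.0],0]]
```

apply_moves(steps=[[[0,-0.02,0.003],[0,0,8],0],[[-0.003,-0.021,0.004],[0,0,8],0],[[-0.006,-0.019,0.004],[0,0,8],0],[[-0.008,-0.019,0.003],[0,0,8],0],[[-0.011,-0.017,0.004],[0,0,8],0],[[-0.014,-0.015,0.003],[0,0,8],0],[[-0.015,-0.014,0.004],[0,0,8],0],[[-0.017,-0.011,0.003],[0,0,8],0]])

```text
time: 23.85
tcp_pos: [0.5553, -0.008, 0.2009]
tool_rot: [0.544, 0.839, -0.001, -0.001]
wrist_force: [0.1, 1.0, 0.0]
opening: 0.504
finger_force: 0.0
```

apply_moves(steps=[[[-0.018,-0.009,0.004],[0,0,8],0],[[-0.02,-0.006,0.004],[0,0,8],0],[[-0.02,-0.004,0.003],[0,0,8],0],[[0,0,0],[0,0,0],0],[[0,0,0],[0,0,0],0]])

```text
time: 24.35
tcp_pos: [0.5537, -0.0681, 0.1902]
tool_rot: [0.704, 0.71, -0.001, -0.001]
wrist_force: [-0.4, 1.0, -0.0]
opening: 0.503
finger_force: 0.0
```

Run:
```python
from h import *
o=r.get_obs();p=o['tcp_pos'];print(p,R.from_quat(o['tool_rot']).as_matrix().round(3).tolist(),o['joints'])
c=eyes.camera('wrist');cv2.imwrite('pics/w5.png',c['img']);np.save('w5.npy',c,allow_pickle=True)
print([proj(c,P,True).round() for P in [(.559,-.068,.034),(.559,-.103,.034),(.559,-.033,.034),(.443,.009,.008),(.675,.009,.008)]])
```

```text
[ 0.55368836 -0.0681145   0.19017758] [[-0.009, 1.0, -0.002], [1.0, 0.009, 0.001], [0.001, -0.002, -1.0]] [-0.61197867  0.52130148  1.03173186  1.59805406 -0.4608682   1.29015583
  0.50162558]
[array([331., 228.]), array([330., 268.]), array([331., 185.]), array([197., 134.]), array([464., 137.])]
```

View pics/w5.png

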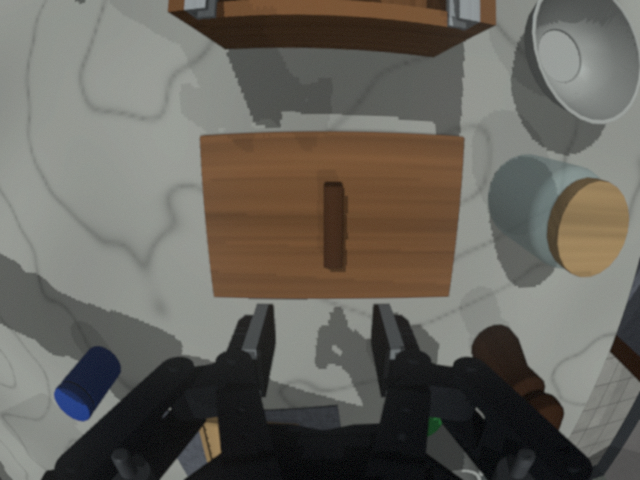

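apply_moves(steps=[[[0,0.006,0.04],[-0.1,0,0],0],[[0,0,0.045],[0,0,0],-0.1],[[0,0,0.04],[0,0,0],-0.1],[[0,0,0.03],[0,0,0],-0.1],[[0,0,0.01],[0,0,0],-0.2],[[0,0,0],[0,0,0],-0.3]])

```text
time: 25.0
tcp_pos: [0.559, -0.0668, 0.0243]
tool_rot: [0.704, 0.711, -0.001, -0.001]
wrist_force: [0.7, 0.3, 0.1]
opening: 0.349
finger_force: 0.0
```

Run:
```python
from h import *
o=r.get_obs();p=o['tcp_pos'];print(p,R.from_quat(o['tool_rot']).as_matrix().round(3).tolist(),o['wrist_force'])
```

```text
[ 0.55903123 -0.06675931  0.02430125] [[-0.01, 1.0, -0.003], [1.0, 0.01, 0.001], [0.001, -0.003, -1.0]] [0.70956138 0.31767421 0.13899383]
```

apply_moves(steps=[[[0,0,0],[0,0,0],-0.5],[[0,0,0],[0,0,0],-0.6],[[0,0,0],[0,0,0],-1],[[0,0,0],[0,0,0],-1],[[0,0,-0.02],[0,0,0],-1],[[0,0,-0.04],[0,0,0],-1],[[0,0,-0.04],[0,0,0],-1],[[0,0,-0.04],[0,0,0],-1]])

```text
time: 25.8
tcp_pos: [0.5589, -0.0685, 0.1667]
tool_rot: [0.705, 0.709, -0.0, -0.0]
wrist_force: [1.1, -0.2, -2.4]
opening: 0.17
finger_force: 59.9
```

Run:
```python
from h import *
o=r.get_obs();p=o['tcp_pos'];print(p,o['opening'],R.from_quat(o['tool_rot']).as_matrix().round(3).tolist(),o['wrist_force'],o['ft_torque'])
plan([(ch(0,-265,225),ori(90+CY),-1)])
```

```text
[ 0.55894614 -0.06846958  0.16672902] 0.17019179744768 [[-0.006, 1.0, -0.001], [1.0, 0.006, 0.0], [0.0, -0.001, -1.0]] [ 1.14022519 -0.16208152 -2.36175564] [-0.00772933 -0.06742444  0.02352052]
[[[0.001,-0.001,-0.005],[0,0,-8.0],-1],[[0.0,0,-0.006],[0,0,-8.0],-1],[[0.001,-0.001,-0.005],[0,0,-8.0],-1],[[0.001,0,-0.005],[0,0,-8.0],-1],[[0.0,0,-0.005],[0,0,-8.0],-1],[[0.001,0,-0.006],[0,0,-8.0],-1],[[0.001,0,-0.005],[0,0,-8.0],-1],[[0.001,0,-0.005],[0.0,0,-8.0],-1]]
[[[0.001,0,-0.006],[0.0,0,-8.0],-1],[[0.001,0.0,-0.005],[0.0,-0.1,-8.0],-1],[[0.0,0.001,-0.005],[0.0,0.0,-8.0],-1]]
```

apply_moves(steps=[[[0.001,-0.001,-0.01],[0,0,-8],-1],[[0,0,-0.01],[0,0,-8],-1],[[0.001,-0.001,-0.01],[0,0,-8],-1],[[0.001,0,-0.01],[0,0,-8],-1],[[0,0,-0.01],[0,0,-8],-1],[[0.001,0,-0.006],[0,0,-8],-1],[[0.001,0,0],[0,0,-8],-1],[[0.001,0,0],[0,0,-8],-1]])

```text
time: 26.6
tcp_pos: [0.5543, -0.0642, 0.2216]
tool_rot: [0.219, 0.976, 0.0, -0.0]
wrist_force: [-0.5, 0.6, -3.4]
opening: 0.171
finger_force: 60.0
```

apply_moves(steps=[[[0.001,0,0],[0,0,-8],-1],[[0.001,0,0],[0,0,-8],-1],[[0,0.001,0],[0,0,-8],-1],[[0,0,0],[0,0,0],-1],[[0,0,0],[0,0,0],-1]])

```text
time: 27.1
tcp_pos: [0.5527, -0.0625, 0.2213]
tool_rot: [0.016, 1.0, 0.0, -0.0]
wrist_force: [0.5, 0.2, -2.0]
opening: 0.17
finger_force: 60.0
```

Run:
```python
from h import *
o=r.get_obs();p=o['tcp_pos'];print(p,unch(p),R.from_quat(o['tool_rot']).as_matrix().round(4).tolist(),o['wrist_force'],o['ft_torque'],o['joints'])
c=eyes.camera('wrist');cv2.imwrite('pics/w6.png',c['img']);np.save('w6.npy',c,allow_pickle=True)
c=eyes.camera('side');cv2.imwrite('pics/s6.png',c['img']);np.save('s6.npy',c,allow_pickle=True)
plan([(ch(0,-262,140),ori(90+CY),-1)])
```

```text
[ 0.55268129 -0.06246893  0.22133816] [   0.6 -264.9] [[-0.9995, 0.0315, -0.0005], [0.0315, 0.9995, 0.0003], [0.0006, 0.0002, -1.0]] [ 0.45798905  0.16067853 -2.01845057] [-0.04076253  0.04340206 -0.03030505] [-0.41960203  0.38689639  0.68960291  1.54875826 -0.25210786  1.29735267
  1.84152534]
[[[0.0,0.001,0.041],[0,0,-0.1],-1],[[0.001,0.002,0.04],[0,0,-0.0],-1]]
```

View pics/w6.png

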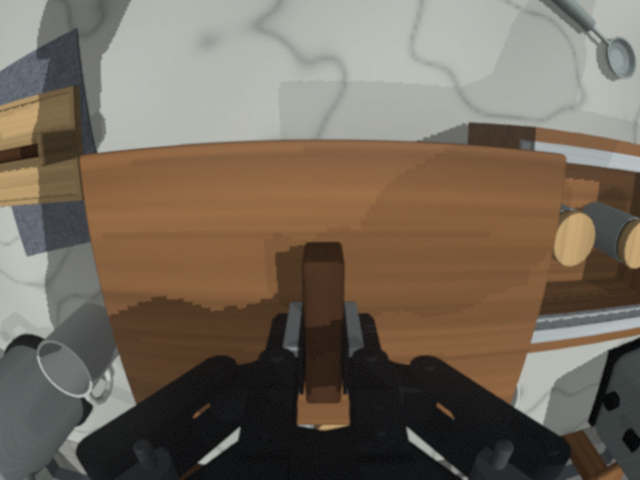

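Run:
```python
from h import *
c=np.load('w6.npy',allow_pickle=True).item();i=c['img'];h=cv2.cvtColor(i,cv2.COLOR_BGR2HSV)
z=.2213-.0243+.008
m=((h[...,1]>100)&(h[...,0]<20))
# top edge per column
pts=[]
for u in list(range(110,250,10))+list(range(250,460,10)):
    col=m[:,u]; v=next(v for v in range(100,200) if col[v:v+6].all()); pts.append(unch(onz(c,u,v-.5,z,True)))
pts=np.array(pts);f=np.polyfit(pts[:,1],pts[:,0],1);print('near edge: slope deg',np.degrees(f[0]),'x at y=-265',np.polyval(f,-265))
print((pts[:,0]-np.polyval(f,pts[:,1])).round(1))
# left edge per row
pl=[]
for v in range(170,330,10):
    row=m[v]; u=next((u for u in range(60,200) if row[u:u+8].all() and not row[u-3:u].any()),None)
    if u: pl.append(unch(onz(c,u-.5,v,z,True)))
pl=np.array(pl);g=np.polyfit(pl[:,0],pl[:,1],1);print('left edge slope',np.degrees(g[0]),'y at x=0',g[1],(pl[:,1]-np.polyval(g,pl[:,0])).round(1))
for u,v in [(81,155),(566,154)]: print(unch(onz(c,u,v,z,True)))
# chest runner edges from this view: upper runner (world -x) outer & wall edges
for u in (560,590,620):
    col=h[:,u];print(u,[(v,tuple(col[v])) for v in range(120,180,3)][:0])
for P in [ch(-90,-123,127),ch(-68,-123,127),ch(-80,-123,127),ch(90,-123,127),ch(68,-123,127)]: print(proj(c,P,True).round(1))
i2=cv2.resize(i[100:370,440:640],(800,1080));cv2.imwrite('pics/c6.png',i2[:600])
```

```text
near edge: slope deg 0.07042480475260089 x at y=-265 -76.81596996141465
[ 0.1 -0.3 -0.2 -0.2  0.2  0.1  0.1 -0.  -0.1  0.2 -0.  -0.2 -0.   0.2
 -0.   0.1 -0.2 -0.1  0.   0.   0.1  0.1  0.1  0.1  0.1 -0.  -0.   0.3
  0.2 -0.   0.3 -0.3 -0.1 -0.3 -0.1]
left edge slope 0.5814807818518845 y at x=0 -376.1927472610037 [-0.   0.2 -0.2 -0.1 -0.   0.  -0.1  0.4  0.1 -0.1  0.2 -0.2 -0.1]
[ -77.3 -375.1]
[ -77.  -151.9]
560 []
590 []
620 []
[533.9 125.4]
[531.7 157.5]
[533. 140.]
[496.7 355.9]
[502.6 333.3]
```

View pics/c6.png

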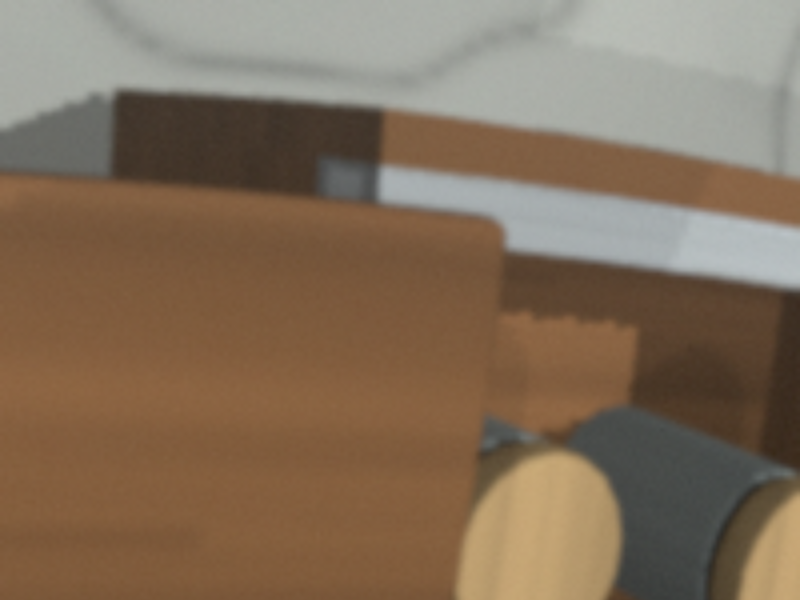

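Run:
```python
from h import *
c=np.load('w6.npy',allow_pickle=True).item()
print('corner',unch(onz(c,535.6,127.7,.127,True)),unch(onz(c,535,141,.127,True)))
h=cv2.cvtColor(c['img'],cv2.COLOR_BGR2HSV).astype(int)
def edge(u,v0,v1,cond):
    for v in range(v0,v1):
        if cond(h[v,u]) and cond(h[v+1,u]): return v-.5
res={'outerL':[], 'wallL':[], 'wallR':[], 'outerR':[]}
br=lambda p:p[1]>90; gr=lambda p:p[1]<60
for u in range(545,636,10):
    a=edge(u,100,170,br); b=edge(u,int(a)+4,200,gr)
    res['outerL'].append(unch(onz(c,u,a,.127,True)));res['wallL'].append(unch(onz(c,u,b,.127,True)))
    # right: from runner going down
for u in range(560,636,10):
    g=[v for v in range(290,345) if gr(h[v,u])]
    if g:
        b=edge(u,g[-1] if False else g[len(g)//2],380,br)
        if b:
            res['wallR'].append(unch(onz(c,u,b,.127,True)))
            d=edge(u,int(b)+3,390,gr)
            if d: res['outerR'].append(unch(onz(c,u,d,.127,True)))
for k,v in res.items():
    v=np.array(v)
    if len(v)>2:
        f=np.polyfit(v[:,1],v[:,0],1);print(k,len(v),np.degrees(f[0]).round(2),'x mean',v[:,0].mean().round(2),'sd',(v[:,0]-np.polyval(f,v[:,1])).std().round(2),'y',v[:,1].mean())
```

```text
corner [ -88.6 -121.5] [ -79.5 -121.3]
outerL 10 -0.13 x mean -88.85 sd 0.24 y -68.91999999999999
wallL 10 -0.23 x mean -79.9 sd 0.2 y -67.88
wallR 8 0.3 x mean 81.76 sd 0.32 y -15.4375
outerR 8 -0.09 x mean 90.01 sd 0.42 y -11.837500000000002
```

apply_moves(steps=[[[0,0.001,0.041],[0,0,0],-1],[[0,0.001,0.04],[0,0,0],-1],[[0,0,0.004],[0,0,0],-1],[[0,0,0],[0,0,0],-1],[[0,0,0],[0,0,0],-1]])

```text
time: 27.7
tcp_pos: [0.5548, -0.061, 0.1385]
tool_rot: [0.014, 1.0, -0.0, 0.002]
wrist_force: [-0.5, -0.1, -2.0]
opening: 0.168
finger_force: 59.9
```

```bash
cat > st.py <<'E'
from h import *
import sys
o=r.get_obs();p=o['tcp_pos'];print(o['time'],(p*1e3).round(1),unch(p),np.degrees((ori(90+CY).inv()*R.from_quat(o['tool_rot'])).as_rotvec()).round(2),o['wrist_force'].round(1),o['ft_torque'].round(2))
E
python3 st.py
```

```text
27.7 [554.8 -61.  138.5] [   2.7 -263.3] [ 0.05 -0.22  0.  ] [-0.5 -0.1 -2. ] [-0.03 -0.02  0.03]
```

apply_moves(steps=[[[0.002,0,0.003],[0,0.2,0],-1],[[0,0,0],[0,0,0],-1],[[0,0,0],[0,0,0],-1]])

```text
time: 28.0
tcp_pos: [0.5516, -0.0603, 0.1343]
tool_rot: [0.014, 1.0, 0.0, -0.001]
wrist_force: [-0.0, 0.2, -2.3]
opening: 0.175
finger_force: 60.0
```

```bash
python3 st.py; python3 st.py
```

```text
28.0 [551.6 -60.3 134.3] [  -0.5 -262.7] [-0.01  0.12 -0.03] [-0.   0.2 -2.3] [ 0.   -0.   -0.06]
28.0 [551.6 -60.3 134.3] [  -0.5 -262.7] [-0.01  0.12 -0.03] [-0.   0.2 -2.3] [ 0.   -0.   -0.06]
```

apply_moves(steps=[[[0,0,0],[0,0,0],-1]])

```text
time: 28.1
tcp_pos: [0.5514, -0.0603, 0.1339]
tool_rot: [0.014, 1.0, 0.0, -0.001]
wrist_force: [-0.5, 0.7, -2.1]
opening: 0.172
finger_force: 60.0
```

apply_moves(steps=[[[0,0,0],[0,0,0],-1]])

```text
time: 28.2
tcp_pos: [0.5512, -0.0602, 0.1337]
tool_rot: [0.014, 1.0, 0.0, -0.002]
wrist_force: [0.4, -0.5, -2.4]
opening: 0.171
finger_force: 60.0
```

apply_moves(steps=[[[0,0,0],[0,0,0],-1]])

```text
time: 28.3
tcp_pos: [0.5511, -0.0602, 0.1335]
tool_rot: [0.014, 1.0, 0.0, -0.002]
wrist_force: [0.2, 0.4, -2.2]
opening: 0.168
finger_force: 60.0
```

Run:
```python
from h import *
for k in range(2):
    c=eyes.camera('wrist');p=r.get_obs()['tcp_pos'];print(p.round(4),unch(p),end=' ')
    h=cv2.cvtColor(c['img'],cv2.COLOR_BGR2HSV).astype(int);z=.1345-.0243+.008
    m=((h[...,1]>100)&(h[...,0]<20));pts=[]
    for u in range(120,450,10):
        v=next((v for v in range(100,200) if m[v:v+6,u].all()),None)
        if v: pts.append(unch(onz(c,u,v-.5,z,True)))
    pts=np.array(pts);f=np.polyfit(pts[:,1],pts[:,0],1);print('lid edge',np.degrees(f[0]).round(2),(np.polyval(f,-263)+77.5).round(2))
br=lambda p:p[1]>90; gr=lambda p:p[1]<60
def edge(u,v0,v1,cond):
    for v in range(v0,v1):
        if cond(h[v,u]) and cond(h[v+1,u]): return v-.5
O=[];W=[]
for u in range(560,636,8):
    a=edge(u,60,190,br); b=edge(u,int(a)+4,220,gr)
    O.append(unch(onz(c,u,a,.127,True)));
    if b: W.append(unch(onz(c,u,b,.127,True)))
print(np.mean(O,0),np.mean(W,0),np.std(O,0))
cv2.imwrite('pics/w7.png',c['img']);np.save('w7.npy',c,allow_pickle=True)
print([proj(c,ch(x,-123,z),True).round() for x,z in [(-80,109),(-68,109),(-80,121),(80,109),(68,109)]])
```

```text
[ 0.5511 -0.0602  0.1334] [  -1.  -262.7] lid edge -0.05 -1.0
[ 0.5511 -0.0602  0.1334] [  -1.1 -262.6] lid edge -0.01 -1.03
[ -87.44 -138.91] [ -79.81666667 -127.36666667] [ 1.24112852 15.1263644 ]
[array([596., 156.]), array([593., 179.]), array([611., 159.]), array([534., 406.]), array([539., 392.])]
```

View pics/w7.png

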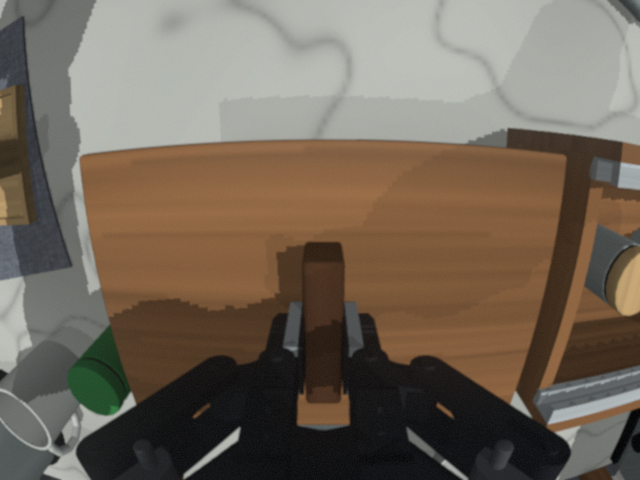

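apply_moves(steps=[[[-0.0015,0.005,-0.0015],[0,0,0],-1],[[0,0.01,0],[0,0,0],-1],[[0,0,0],[0,0,0],-1],[[0,0,0],[0,0,0],-1],[[0,0,0],[0,0,0],-1],[[0,0,0],[0,0,0],-1]])

```text
time: 29.0
tcp_pos: [0.553, -0.0457, 0.1349]
tool_rot: [0.014, 1.0, -0.0, -0.002]
wrist_force: [0.7, -0.3, -2.9]
opening: 0.168
finger_force: 60.0
```

```bash
python3 st.py
```

```text
29.0 [553.  -45.7 134.9] [   0.4 -248.1] [ 0.02  0.21 -0.  ] [ 0.7 -0.3 -2.9] [-0.03 -0.    0.03]
```

apply_moves(steps=[[[0,0.006,0],[0,0,0],-1],[[0,0.006,0],[0,0,0],-1],[[0,0.006,0],[0,0,0],-1],[[0,0,0],[0,0,0],-1],[[0,0,0],[0,0,0],-1]])

```text
time: 29.5
tcp_pos: [0.5534, -0.0352, 0.136]
tool_rot: [0.016, 1.0, -0.006, -0.001]
wrist_force: [-0.5, -11.2, 0.9]
opening: 0.168
finger_force: 60.4
```

apply_moves(steps=[[[0,0.006,0],[0,0,0],-1],[[0,0.006,0],[0,0,0],-1],[[0,0,0],[0,0,0],-1]])

```text
time: 29.8
tcp_pos: [0.5534, -0.0345, 0.1374]
tool_rot: [0.019, 1.0, -0.013, -0.001]
wrist_force: [-3.4, -24.5, 3.9]
opening: 0.17
finger_force: 61.1
```

```bash
python3 st.py
```

```text
29.8 [553.4 -34.5 137.4] [   0.5 -236.9] [1.5  0.05 0.56] [ -3.4 -24.5   3.9] [-5.32  0.72  0.49]
```

apply_moves(steps=[[[0,-0.012,0],[0,0,0],-1],[[0,-0.012,0],[0,0,0],-1],[[0,-0.01,0],[0,0,0],-1],[[0,0,0],[0,0,0],-1],[[0,0,0],[0,0,0],-1],[[0,0,0],[0,0,0],-1],[[0,0,0],[0,0,0],-1]])

```text
time: 30.5
tcp_pos: [0.553, -0.0479, 0.1348]
tool_rot: [0.013, 1.0, 0.0, -0.002]
wrist_force: [0.7, -0.4, -2.6]
opening: 0.169
finger_force: 60.3
```

```bash
cat > fit.py <<'E'
from h import *
from scipy.optimize import least_squares
def lidfit(c,P,Rq,dbg=False):
    """fit lid upper-face rectangle; returns lid underside centre & rotvec(deg) in chest frame, rel. to nominal"""
    h=cv2.cvtColor(c['img'],cv2.COLOR_BGR2HSV).astype(int);g=cv2.GaussianBlur(h[...,1].astype(np.float32),(0,0),1)
    near=[];left=[];right=[]
    for u in range(110,470,6):
        s=g[110:190,u];d=np.diff(s);v=np.argmax(d)
        if d[v]>8: near.append((u,110+v+.5))
    for v in range(175,300,6):
        s=g[v,60:160];d=np.diff(s);u=np.argmax(d)
        if d[u]>8: left.append((60+u+.5,v))
    gv=cv2.GaussianBlur(h[...,2].astype(np.float32),(0,0),1)
    for v in range(175,360,6):
        s=gv[v,500:590];d=np.abs(np.diff(s));u=np.argmax(d)
        if d[u]>4: right.append((500+u+.5,v))
    a=np.radians(CY);Rc=R.from_rotvec([0,0,a])
    def edges(p):
        Rl=Rc*R.from_rotvec(np.radians(p[3:6]));o=ch(p[0],p[1],p[2])
        f=lambda x,y:proj(c,o+Rl.apply([x/1e3,y/1e3,.008]),True)
        t=np.linspace(-116,116,60);s=np.linspace(-77.5,77.5,50)
        return [np.array([f(-77.5,y) for y in t]),np.array([f(x,-116) for x in s]),np.array([f(x,116) for x in s])]
    def res(p):
        N,L,Rr=edges(p);out=[]
        out+=[np.interp(u,N[:,0],N[:,1])-v for u,v in near]
        for E,pts in ((L,left),(Rr,right)):
            k=np.argsort(E[:,1]);out+=[np.interp(v,E[k,1],E[k,0])-u for u,v in pts]
        return np.array(out)
    t=unch(P);p0=[t[0],t[1],P[2]*1e3-24,0,0,0]
    s=least_squares(res,p0,loss='soft_l1',f_scale=.7)
    if dbg: print(len(near),len(left),len(right),'rms',np.sqrt((res(s.x)**2).mean()).round(2), 'p90',np.percentile(abs(res(s.x)),90).round(2))
    return s.x,t
E
python3 - <<'E'
from fit import *
c=eyes.camera('wrist');np.save('w8.npy',c,allow_pickle=True);cv2.imwrite('pics/w8.png',c['img'])
o=r.get_obs();x,t=lidfit(c,o['tcp_pos'],None,True);print('lid',x.round(2),'tcp',t,o['tcp_pos'][2]*1e3, np.degrees((ori(90+CY).inv()*R.from_quat(o['tool_rot'])).as_rotvec()).round(2))
c=np.load('w7.npy',allow_pickle=True).item();x,t=lidfit(c,np.array([.5511,-.0602,.1334]),None,True);print('w7',x.round(2),t)
c=np.load('w6.npy',allow_pickle=True).item();x,t=lidfit(c,np.array([.5527,-.0625,.2213]),None,True);print('w6',x.round(2),t)
E
```

```text
60 21 31 rms 2.22 p90 0.52
lid [ 3.3000e-01 -2.4615e+02  1.0908e+02 -6.3000e-01 -3.0000e-02  2.1000e-01] tcp [   0.5 -250.6] 134.78960174693285 [-0.03  0.22 -0.13]
60 21 31 rms 6.31 p90 1.34
w7 [  -1.57 -279.11  120.04   17.07   -0.86    0.76] [  -1.  -262.6]
60 21 27 rms 7.6 p90 1.11
w6 [ 5.3000e-01 -2.6158e+02  1.9253e+02 -1.7200e+00  4.6000e-01 -1.1000e-01] [   0.6 -264.9]
```

```bash
sed -i "s/    s=least_squares(res,p0/    res0=res\n    res2=lambda p:np.r_[res0(p),(p[1]-t[1])*yp]\n    s=least_squares(res2,p0/; s/def lidfit(c,P,Rq,dbg=False)/def lidfit(c,P,yp=0,dbg=False)/" fit.py
python3 - <<'E'
from fit import *
for n,P in [('w8',[.553,-.0479,.1348]),('w7',[.5511,-.0602,.1334]),('w6',[.5527,-.0625,.2213])]:
    c=np.load(n+'.npy',allow_pickle=True).item()
    for yp in (0,3,30):
        x,t=lidfit(c,np.array(P),yp,True);print(n,yp,x.round(2),t)
E
```

```text
60 21 31 rms 2.22 p90 0.52
w8 0 [ 3.3000e-01 -2.4615e+02  1.0908e+02 -6.2000e-01 -3.0000e-02  2.1000e-01] [   0.5 -250.3]
60 21 31 rms 2.21 p90 0.56
w8 3 [ 3.4000e-01 -2.5029e+02  1.0901e+02  2.3300e+00  4.0000e-02  3.3000e-01] [   0.5 -250.3]
60 21 31 rms 2.21 p90 0.56
w8 30 [ 3.4000e-01 -2.5030e+02  1.0901e+02  2.3300e+00  4.0000e-02  3.3000e-01] [   0.5 -250.3]
60 21 31 rms 6.31 p90 1.34
w7 0 [  -1.57 -279.11  120.04   17.07   -0.86    0.76] [  -1.  -262.6]
60 21 31 rms 6.44 p90 0.93
w7 3 [  -1.41 -262.6   115.64    5.88   -0.84    0.34] [  -1.  -262.6]
60 21 31 rms 6.44 p90 0.93
w7 30 [  -1.41 -262.6   115.64    5.88   -0.84    0.34] [  -1.  -262.6]
60 21 27 rms 7.6 p90 1.11
w6 0 [ 5.3000e-01 -2.6158e+02  1.9253e+02 -1.7200e+00  4.6000e-01 -1.1000e-01] [   0.6 -264.9]
60 21 27 rms 7.62 p90 1.05
w6 3 [ 5.4000e-01 -2.6489e+02  1.9242e+02  6.7000e-01  4.6000e-01  1.0000e-02] [   0.6 -264.9]
60 21 27 rms 7.62 p90 1.05
w6 30 [ 5.4000e-01 -2.6490e+02  1.9242e+02  6.8000e-01  4.6000e-01  1.0000e-02] [   0.6 -264.9]
```

Run:
```python
from h import *
c=eyes.camera('side');np.save('s8.npy',c,allow_pickle=True)
P=[(-77.5,-366,109),(-77.5,-134,109),(-77.5,-366,117),(-77.5,-134,117),(-68,-123,109),(-80,-123,109),(-90,-123,127),(-90,123,127),(90,-123,127)]
q=[proj(c,ch(*p)) for p in P];print(np.round(q,1).tolist())
q=np.array(q);x0,y0=(q.min(0)-25).astype(int);x1,y1=(q.max(0)+25).astype(int);print(x0,y0,x1,y1)
k=800/(x1-x0);i=cv2.resize(c['img'][y0:y1,x0:x1],None,fx=k,fy=k,interpolation=cv2.INTER_CUBIC)[:600]
cv2.imwrite('pics/s8c.png',i);print(k,i.shape)
```

```text
[[348.3, 306.6], [282.5, 232.5], [348.7, 304.3], [282.4, 230.0], [283.5, 227.7], [278.9, 229.9], [274.7, 226.1], [221.8, 166.1], [340.5, 194.8]]
196 141 373 331
4.519774011299435 (600, 800, 3)
```

View pics/s8c.png

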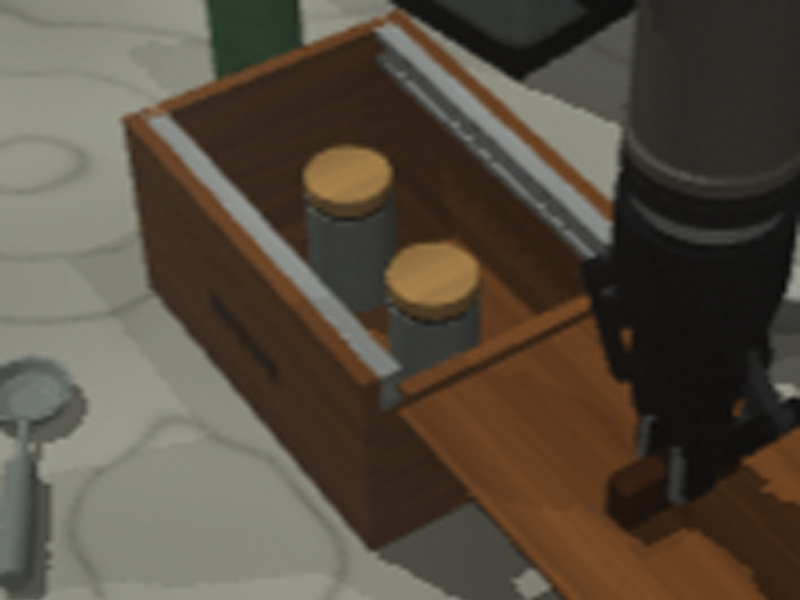

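apply_moves(steps=[[[0,0.005,-0.0025],[0,0,0],-1],[[0,0,0],[0,0,0],-1],[[0,0,0],[0,0,0],-1],[[0,0,0],[0,0,0],-1]])

```text
time: 31.0
tcp_pos: [0.553, -0.0443, 0.1374]
tool_rot: [0.014, 1.0, -0.0, -0.002]
wrist_force: [-0.1, 0.9, -2.7]
opening: 0.169
finger_force: 60.4
```

```bash
python3 st.py
```

```text
31.0 [553.  -44.3 137.4] [   0.5 -246.7] [ 0.01  0.21 -0.04] [-0.1  0.9 -2.7] [-0.03 -0.04 -0.01]
```

apply_moves(steps=[[[0,0.005,0],[0,0,0],-1],[[0,0.005,0],[0,0,0],-1],[[0,0.005,0],[0,0,0],-1],[[0,0,0],[0,0,0],-1]])

```text
time: 31.4
tcp_pos: [0.5536, -0.0275, 0.1372]
tool_rot: [0.013, 1.0, 0.001, -0.002]
wrist_force: [0.6, 0.6, -3.3]
opening: 0.168
finger_force: 60.4
```

```bash
python3 st.py
```

```text
31.4 [553.6 -27.5 137.2] [   0.5 -229.9] [-0.06  0.23 -0.16] [ 0.6  0.6 -3.3] [ 0.05 -0.09  0.01]
```

apply_moves(steps=[[[0,0.006,0],[0,0,0],-1],[[0,0.006,0],[0,0,0],-1],[[0,0.006,0],[0,0,0],-1],[[0,0.006,0],[0,0,0],-1],[[0,0,0],[0,0,0],-1]])

```text
time: 31.9
tcp_pos: [0.5542, -0.0034, 0.1373]
tool_rot: [0.013, 1.0, 0.001, -0.002]
wrist_force: [-0.0, 0.5, -2.5]
opening: 0.17
finger_force: 60.4
```

```bash
python3 st.py
```

```text
31.9 [554.2  -3.4 137.3] [   0.5 -205.8] [-0.06  0.22 -0.17] [-0.   0.5 -2.5] [0.05 0.   0.  ]
```

apply_moves(steps=[[[0,0.008,0],[0,0,0],-1],[[0,0.008,0],[0,0,0],-1],[[0,0.008,0],[0,0,0],-1],[[0,0.008,0],[0,0,0],-1],[[0,0,0],[0,0,0],-1]])

```text
time: 32.4
tcp_pos: [0.5551, 0.0293, 0.1372]
tool_rot: [0.012, 1.0, 0.001, -0.002]
wrist_force: [0.0, 0.2, -2.6]
opening: 0.165
finger_force: 60.4
```

```bash
python3 st.py
```

```text
32.4 [555.1  29.3 137.2] [   0.4 -173.1] [-0.08  0.23 -0.22] [ 0.   0.2 -2.6] [-0.02  0.03 -0.02]
```

apply_moves(steps=[[[0,0.012,0],[0,0,0.1],-1],[[0,0.012,0],[0,0,0.1],-1],[[0,0.012,0],[0,0,0],-1],[[0,0.012,0],[0,0,0],-1],[[0,0,0],[0,0,0],-1]])

```text
time: 32.9
tcp_pos: [0.5564, 0.0786, 0.1371]
tool_rot: [0.013, 1.0, 0.001, -0.002]
wrist_force: [-0.6, 1.1, -2.0]
opening: 0.17
finger_force: 60.4
```

```bash
python3 st.py
```

```text
32.9 [556.4  78.6 137.1] [   0.3 -123.8] [-0.12  0.23 -0.12] [-0.6  1.1 -2. ] [ 0.09  0.07 -0.03]
```

apply_moves(steps=[[[0,0.012,0],[0,0,0],-1],[[0,0.012,0],[0,0,0],-1],[[0,0.012,0],[0,0,0],-1],[[0,0.012,0],[0,0,0],-1],[[0,0,0],[0,0,0],-1]])

```text
time: 33.4
tcp_pos: [0.5578, 0.1264, 0.1371]
tool_rot: [0.014, 1.0, 0.001, -0.002]
wrist_force: [-0.2, 1.5, -2.5]
opening: 0.167
finger_force: 60.4
```

```bash
python3 st.py
```

```text
33.4 [557.8 126.4 137.1] [  0.3 -75.9] [-0.11  0.24 -0.1 ] [-0.2  1.5 -2.5] [ 0.08 -0.04  0.03]
```

apply_moves(steps=[[[0,0.012,0],[0,0,0],-1],[[0,0.012,0],[0,0,0],-1],[[0,0.012,0],[0,0,0],-1],[[0,0.012,0],[0,0,0],-1],[[0,0,0],[0,0,0],-1]])

```text
time: 33.9
tcp_pos: [0.5592, 0.1745, 0.1371]
tool_rot: [0.014, 1.0, 0.001, -0.002]
wrist_force: [-0.3, 0.8, -2.8]
opening: 0.17
finger_force: 60.4
```

```bash
python3 st.py
```

```text
33.9 [559.2 174.5 137.1] [  0.3 -27.8] [-0.12  0.24 -0.1 ] [-0.3  0.8 -2.8] [ 0.1   0.01 -0.01]
```

apply_moves(steps=[[[0,0.007,0],[0,0,0],-1],[[0,0.007,0],[0,0,0],-1],[[0,0.005,0],[0,0,0],-1],[[0,0,0],[0,0,0],-1]])

```text
time: 34.3
tcp_pos: [0.56, 0.1909, 0.1373]
tool_rot: [0.015, 1.0, 0.0, -0.002]
wrist_force: [-0.1, 0.5, -1.9]
opening: 0.173
finger_force: 60.4
```

```bash
python3 st.py
```

```text
34.3 [560.  190.9 137.3] [  0.6 -11.3] [-0.04  0.22  0.08] [-0.1  0.5 -1.9] [-0.05  0.04  0.03]
```

Nearly home; press in small steps until contact with the end wall.

apply_moves(steps=[[[0,0.004,0],[0,0,0],-1],[[0,0.003,0],[0,0,0],-1],[[0,0,0],[0,0,0],-1]])

```text
time: 34.6
tcp_pos: [0.5603, 0.1974, 0.1373]
tool_rot: [0.015, 1.0, 0.0, -0.002]
wrist_force: [-0.1, 0.7, -1.9]
opening: 0.169
finger_force: 60.4
```

apply_moves(steps=[[[0,0.003,0],[0,0,0],-1],[[0,0,0],[0,0,0],-1]])

```text
time: 34.8
tcp_pos: [0.5606, 0.1998, 0.1374]
tool_rot: [0.016, 1.0, -0.0, -0.002]
wrist_force: [0.6, 0.1, -3.0]
opening: 0.176
finger_force: 60.4
```

apply_moves(steps=[[[0,0.002,0],[0,0,0],-1],[[0,0,0],[0,0,0],-1]])

```text
time: 35.0
tcp_pos: [0.5609, 0.2001, 0.1375]
tool_rot: [0.016, 1.0, -0.001, -0.002]
wrist_force: [0.0, -2.9, -1.0]
opening: 0.169
finger_force: 60.5
```

```bash
python3 st.py
```

```text
35.0 [560.9 200.1 137.5] [ 1.3 -2.2] [0.12 0.18 0.2 ] [ 0.  -2.9 -1. ] [-0.65 -0.02  0.15]
```

apply_moves(steps=[[[0,-0.0005,0.0015],[0,0,0],-1],[[0,0,0.001],[0,0,0],-1],[[0,0,0],[0,0,0],-1]])

```text
time: 35.3
tcp_pos: [0.5608, 0.2001, 0.1367]
tool_rot: [0.016, 1.0, -0.0, -0.001]
wrist_force: [-2.7, -3.7, 6.4]
opening: 0.171
finger_force: 61.6
```

apply_moves(steps=[[[0,0,0],[0,0,0],-0.6],[[0,0,0],[0,0,0],-0.5],[[0,0,0],[0,0,0],-0.4],[[0,0,0],[0,0,0],-0.3],[[0,0,-0.03],[0,0,0],-0.3],[[0,0,-0.05],[0,0,0],-0.3],[[0,0,-0.05],[0,0,0],-0.3],[[0,0,-0.05],[0,0,0],-0.3]])

```text
time: 36.1
tcp_pos: [0.5607, 0.2016, 0.3167]
tool_rot: [0.016, 1.0, 0.0, -0.002]
wrist_force: [0.2, 0.9, -0.3]
opening: 0.351
finger_force: 0.0
```

Run:
```python
from h import *
c=eyes.camera('wrist');cv2.imwrite('pics/wf.png',c['img']);np.save('wf.npy',c,allow_pickle=True)
o=r.get_obs();print(o['time'],o['tcp_pos'],unch(o['tcp_pos']),o['opening'],o['wrist_force'])
print([proj(c,ch(x,y,z),True).round() for x,y,z in [(-68,-119,117),(68,-119,117),(-68,113,117),(68,113,117),(0,0,143),(-90,-123,127)]])
```

```text
36.15 [0.56475449 0.20219056 0.32650605] [5.1 0. ] 0.34467590077851207 [ 2.36828972 -0.25674834  6.05560673]
[array([193., 144.]), array([206., 281.]), array([446., 143.]), array([435., 280.]), array([323., 221.]), array([184., 121.])]
```

View pics/wf.png

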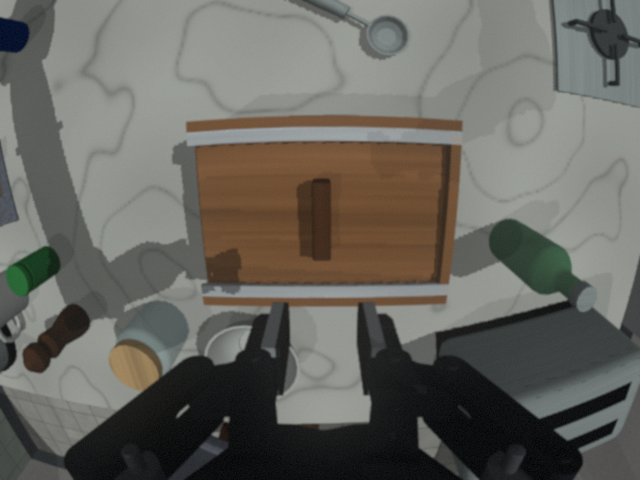

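apply_moves(steps=[[[0,0,0],[0,0,0],0],[[0,0,0],[0,0,0],0],[[0,0,0],[0,0,0],0],[[0,0,0],[0,0,0],0]])

```text
time: 36.55
tcp_pos: [0.5602, 0.2012, 0.3129]
tool_rot: [0.016, 1.0, -0.001, -0.004]
wrist_force: [-0.6, 0.4, -0.3]
opening: 0.502
finger_force: 0.0
```

Run:
```python
from h import *
c=eyes.camera('top')
for q in ['tray','mat','caddy1','mug','mill','sugar','bowl','oil','spoon']: print(q,[(np.round(b['bbox']).astype(int).tolist(),round(b['p'],2)) for b in eyes.boxes_of(q,c)][:4])
print(r.sign_off())
```

```text
tray [([456, 251, 527, 300], 0.67), ([248, 191, 311, 270], 0.48)]
mat [([448, 227, 518, 323], 0.61)]
caddy1 [([418, 191, 443, 218], 0.83), ([423, 332, 448, 361], 0.57)]
mug [([462, 154, 498, 203], 0.71), ([448, 227, 517, 323], 0.53)]
mill [([408, 147, 435, 177], 0.88)]
sugar [([342, 142, 374, 182], 0.84), ([247, 190, 309, 267], 0.51)]
bowl [([276, 123, 328, 175], 0.77), ([458, 251, 528, 300], 0.52)]
oil [([458, 252, 528, 301], 0.7)]
spoon [([260, 319, 274, 331], 0.7)]
the job is handed in; nothing more can be done
None
```

I levelled the tray in the chest and set it upright on the placemat, stood both wood-capped caddies inside, slid the lid home against the closed end, left the blue and green look-alikes and the bystanders alone, and handed the job in at about 37 s; the sign-off returned no verdict.

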